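# Hang the parts cup on the revolving rack's empty hook

## Task

Take the revolving cup rack by its crank and turn it clockwise (seen from above), up to its stop, so that the empty hook comes to the front mark; then hang the loose yellow parts cup on that hook. The hook's height setting is not known: slide the cup down by feel until it sits fully home, press it down for about half a second with roughly 10 N to settle it, and let go. Be gentle: never force the rack against its stop or press the cup on the hook with more than 25 N, and leave the other things on the bench where they are.

Things in the scene. Friction and masses are not known exactly. Their poses are not given: they have to be found in the camera images.
- rack: revolving cup rack: dark round foot 150 mm wide, red mark on its front. Origin on the turning axis at bench height, -x axis to the red mark, z up. The head has 4 arms (tops 85 mm above the bench) with hooks 95 mm from the axis; 3 carry fixed blue cups (to 151 mm from the axis, 168 mm above the bench), 1 is empty. On top: post and crank bar, to 181 mm
- rack_head (a joint): turning angle of the rack's head, rad, positive anticlockwise from above; 0 is at the rubber-faced stop, where the empty hook stands over the red mark; starts at 0.5 to 1.5. The stop gives about 0.016 rad per 10 N at the knob. Friction 0.22 N m, damping 0.15 N m s/rad: it stays where it is left
- crank_knob (a point): centre of the crank's upright round black knob, 18 mm in diameter, 40 mm tall (top 220 mm above the bench), 75 mm from the axis, free all round above 181 mm. Seen from the axis it lies 90 degrees clockwise of the empty hook (toward +y when the hook is at -x). Axes turn with the head
- hook_root (a point): foot of the empty hook, on top of its arm. The hook is an upright steel tongue, 6 mm thick (this point's x) and 24 mm wide (y), its top edge rounded to 3 mm. It is height-adjustable: the top is 34 to 48 mm above this point, setting not reported. Pressed down, the tongue springs 1 mm per 4 N, 4 mm at most, then is rigid. -x points outward from the turning axis, z up; turns with the head
- cup: yellow plastic parts cup, loose, on the bench, 0.1 to 0.2 kg. Origin under the middle, z up. Open tray (x -38 to 8 mm, 56 mm wide in y, 40 mm high) with a hanger block behind (x 8 to 26 mm, 36 mm wide, z 20 to 90 mm): grip tab above, pocket for the hook in its underside. Hung, the tray points outward: cup axes parallel to the hook foot's axes
- cup_grip (a point): middle of the cup's grip tab: 18 mm thick (x), 36 mm wide (y), solid from 48 to 90 mm above the cup's underside; this point is 74 mm above it. Cup axes
- cup_pocket (a point): centre of the mouth of the cup's pocket, 54 mm straight below the middle of the grip tab. The pocket opens downward, 8 mm (x) by 26 mm (y), 28 mm deep: 1 mm to spare on each side of the hook's tongue, whose top meets the pocket's roof. Fully home, the mouth is 6 to 20 mm above the hook's foot, by the hook's setting
- tape_measure: bystander: tape measure, 58x77x62 mm, origin under its middle
- brush: bystander: flat wooden-handled brush, 60x215x15 mm, origin under its middle
- offcut: bystander: flat pine offcut, 89x146x22 mm, origin under its middle
- glue_bottle: bystander: white glue bottle with red tip, standing, 57 mm wide and 170 mm tall, origin under its middle
Mind the look-alikes: they are no part of the job. Of the things that look like the cup, take the one that is farthest from the robot's base at the start.

How it is judged:
By the outcome, as a careful person would: the job done as asked, in the order asked, and still so for the second after the job is handed in, with the robot touching nothing.
It also fails if it takes over 72 s, if anything falls off the work surface, if the arm or the gripper's body presses on something with over 40 N, if the wrist force passes 120 N, or if a joint passes its speed limit or range.

## Robot

A 6-joint arm with a two-finger parallel gripper is mounted at the origin on a cart in front of the work surface, level with it; the furniture and walls round the work are solid. World frame = base frame: x ahead of the robot, y to its left, z up, the work surface at z = 0. Lengths are in mm, angles in rad, forces in N, time in s.
With the tool pointing down it reaches from about 275 to 1000 mm from the base axis. Payload 8.4 kg.
Tool frame: the origin (TCP) lies midway between the tips of the shut fingers; the grasp point (between the pads) lies behind it (r.pinch_z is the z of the grasp point in the tool frame, in mm); z points along the fingers, y is the direction in which the jaws open and shut (so a half turn about z gives the same grasp; the last joint's range is limited). The gripper opens to 85 mm and grips with 20 to 120 N. Pads are 22 mm wide; open, the fingers measure 114 mm over their backs; the gripper's body (76 mm by 85 mm) begins 54 mm behind the grasp point. The pads swing forward as they close: fully open they stand 13 mm farther back than shut.
Start: joints at [-1.124, 0.353, 1.633, -0, 1.155, -0.002], TCP at [271.177, -563.108, 198.381] pointing down, gripper open.
Joint ranges: [-2.63, 2.63], [-0.92, 2.1], [0.06, 2.66], [-1.3, 4.44], [0, 2.69], [-3.02, 3.02]. Speed limits (rad/s): [2.22, 2.22, 2.79, 3.14, 3.14, 3.14].

## Interface

Orientations are given as [roll, pitch, yaw] about the fixed x, y, z axes, in that order (R = Rz(yaw) Ry(pitch) Rx(roll)).
In Python, from rig import r, optics, ticket gives the robot as it stands.
- The arm moves only by the shell command python3 -m jog 'ROWS' [FORCE]. ROWS is text: rows parted by semicolons, each of 7 numbers parted by spaces: the closure in counts, from 0 (fully open) to 255 (shut), then the shift along the tool's x, y, z in mm, then the turn, a rotation vector about the tool's x, y, z in degrees. A call has 1 to 5 rows; each row shifts and turns the pose as measured when the row begins, along the tool's axes as they then stand; what a row does not reach is not made up. A row lasts 1/12 s, in which the tool goes at most 41.7 mm and 7.16 degrees, less where a joint would pass 70% of its speed; a pose out of reach is approached as far as the arm can. A call with a gripper value outside its range is refused whole. The fingers move at their own pace and stop on an object; FORCE is the grip in N (left out, the last holds). Time passes only in rows, so rows that do not move let the fingers close. It gives the time, the measured TCP pose, the force and the opening at its end, in the units of the state.
- r.sense(): the state, without advancing time (a new reading comes with each control period).
- optics.grab_frame(name): name is "side" or "top"; returns the picture (420x560x3 uint8, red, green, blue); there is no depth.
- optics.camera_info(name): a dict with "fx", "fy", "cx", "cy" (pixels), "world_from_camera" (4x4, takes a point from camera to world coordinates). Camera axes: x right, y down, z forward; pixel columns grow to the right and rows downward; lengths in mm; the calibration is good to about 2 mm. A picture is of the moment at which its call begins. camera_info takes no time and is no camera call.
- ticket.sign_off(): hands the job in, once; it reports no verdict.
The state is a dict: "clock": time; "qpos": joint angles; "qvel": joint speeds; "joint_efforts": joint torques, N m; "eef_pos": TCP position; "tcp_rot": TCP orientation; "contact_force": force on the tool from outside, world axes, zero at the start; "wrist_torque": the same for the moment, N m; "opening": opening from 0.0 (shut) to 1.0 (fully open).
Only numpy, scipy, OpenCV 4.12 (cv2) and the standard library are available. Lean on these libraries where they do the work, as an engineer would, in place of code of your own. Each camera call takes 0.05 s, during which the arm holds its last target.

## Working session

There is one attempt and no reset: what is moved stays moved. The work goes in short steps, Python scripts to look and compute and a shell command to move; the robot and the scene stay as the last step left them, time stands still between calls to the robot, and variables do not carry over. Pictures are saved under pics/ and viewed, and the job is handed in when it is done.

```bash
ls; mkdir -p pics
python3 - <<'E'
from rig import r, optics, ticket
import cv2, numpy as np
np.set_printoptions(precision=4,suppress=True)
for n in("side","top"):
    im=optics.grab_frame(n); cv2.imwrite(f"pics/{n}0.png",im[:,:,::-1])
    c=optics.camera_info(n); print(n,c['fx'],c['fy'],c['cx'],c['cy']);print(np.array(c['world_from_camera']))
print(r.sense(), r.pinch_z)
E
```

```text
pics
side 432.45436828973294 432.45436828973294 275.377855421599 210.78523384371707
[[ -0.9542  -0.1323   0.2683 252.1239]
 [ -0.2982   0.348   -0.8888 802.1695]
 [  0.0242  -0.9281  -0.3715 507.3194]
 [  0.       0.       0.       1.    ]]
top 403.21402502231876 403.21402502231876 286.14061237817566 200.4894903472844
[[   0.0265   -0.9865    0.1618  395.6262]
 [  -0.9993   -0.0222    0.0287 -139.0038]
 [  -0.0247   -0.1624   -0.9864  976.3935]
 [   0.        0.        0.        1.    ]]
{'clock': 0.1, 'qpos': array([-1.1244,  0.3536,  1.6341, -0.    ,  1.1552, -0.0024]), 'qvel': array([-0.0001, -0.0017, -0.0028, -0.0003,  0.0002,  0.0003]), 'joint_efforts': array([ -0.0003, -60.6359, -34.2819,  -0.0001,   0.0038,  -0.    ]), 'eef_pos': array([ 270.9848, -562.6701,  197.7328]), 'tcp_rot': array([-3.1403,  0.    ,  0.4488]), 'contact_force': array([0.3722, 0.9085, 0.3082]), 'wrist_torque': array([0.0523, 0.023 , 0.0351]), 'opening': 0.9963679819684433} -18.700000000000003
```

View pics/side0.png

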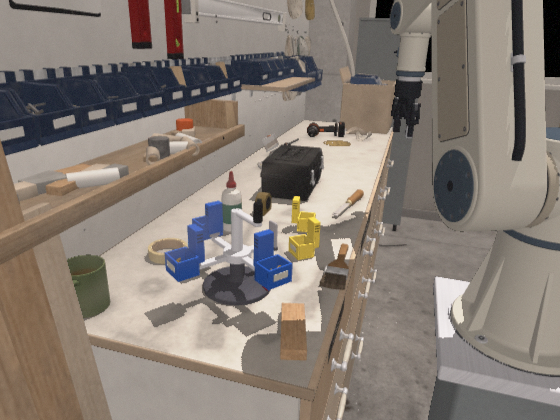

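View pics/top0.png

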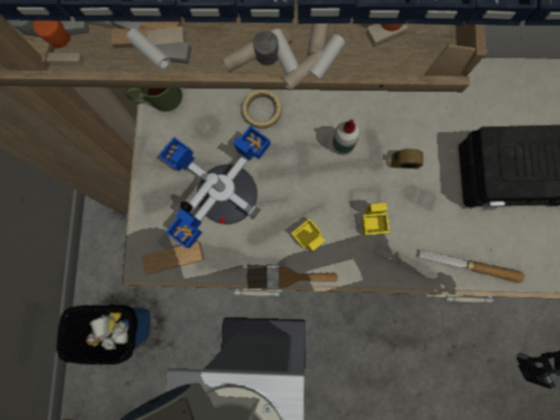

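Run:
```python
import cv2
a=cv2.imread('pics/top0.png')
cv2.imwrite('pics/t_c1.png',cv2.resize(a[190:260,280:400],None,fx=6.6,fy=6.6,interpolation=cv2.INTER_CUBIC))
cv2.imwrite('pics/t_c2.png',cv2.resize(a[115:255,145:285],None,fx=4.2,fy=4.2,interpolation=cv2.INTER_CUBIC))
b=cv2.imread('pics/side0.png')
cv2.imwrite('pics/s_c1.png',cv2.resize(b[190:310,155:330],None,fx=4.5,fy=4.5,interpolation=cv2.INTER_CUBIC))
```

```text
(no output)
```

View pics/t_c1.png

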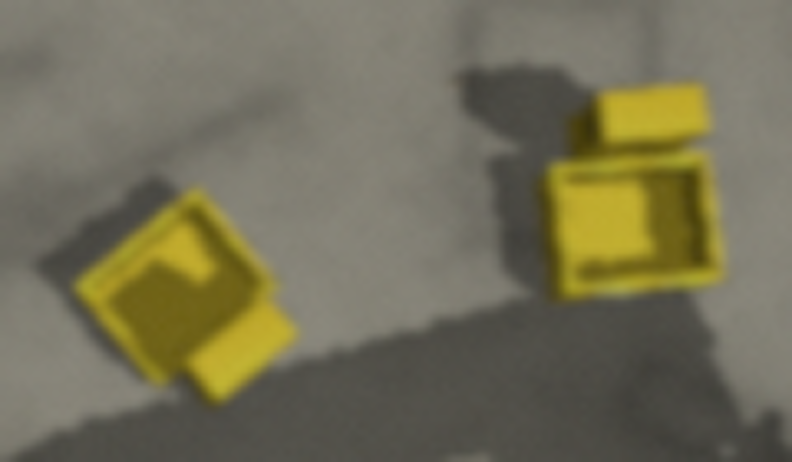

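View pics/t_c2.png

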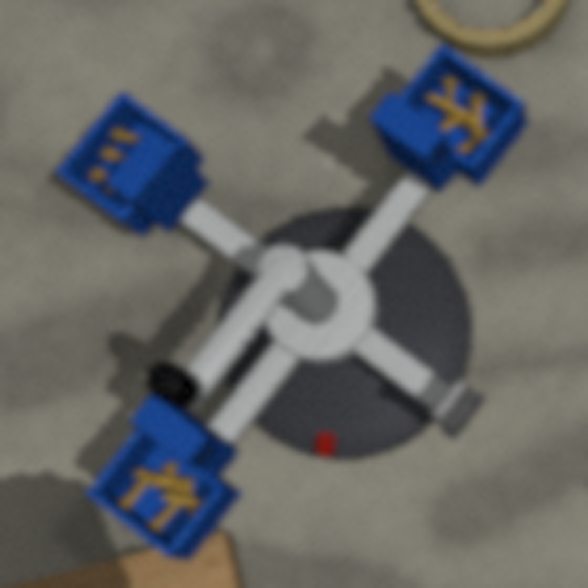

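View pics/s_c1.png

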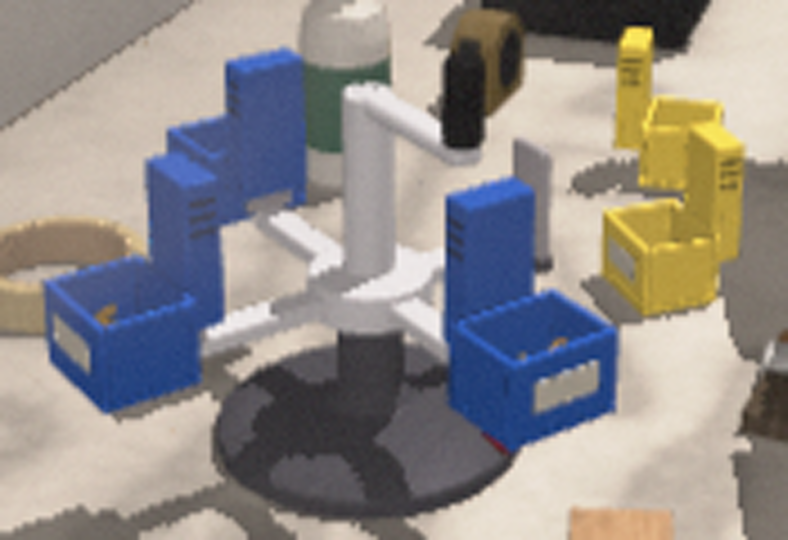

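```bash
cat > h.py <<'E'
import numpy as np, cv2
from rig import r, optics, ticket
from scipy.optimize import least_squares
np.set_printoptions(precision=3,suppress=True)
C={n:optics.camera_info(n) for n in("side","top")}
for c in C.values(): c['W']=np.array(c['world_from_camera'])
def ray(n,u,v):
    c=C[n]; d=c['W'][:3,:3]@np.array([(u-c['cx'])/c['fx'],(v-c['cy'])/c['fy'],1]); return c['W'][:3,3],d
def atz(n,u,v,z):
    o,d=ray(n,u,v); return o+d*(z-o[2])/d[2]
def proj(n,p):
    c=C[n]; q=np.linalg.inv(c['W'])@np.r_[p,1]; return np.array([c['fx']*q[0]/q[2]+c['cx'],c['fy']*q[1]/q[2]+c['cy']])
def tri(a,b):
    o1,d1=ray('side',*a);o2,d2=ray('top',*b)
    s=np.linalg.lstsq(np.c_[d1,-d2],o2-o1,rcond=None)[0]
    p,q=o1+d1*s[0],o2+d2*s[1]; return (p+q)/2,np.linalg.norm(p-q)
E
cat > a.py <<'E'
from h import *
T=lambda x,y:(145+x/4.2-.4,115+y/4.2-.4)
S=lambda x,y:(155+x/4.5-.4,190+y/4.5-.4)
T1=lambda x,y:(280+x/6.6-.4,190+y/6.6-.4)
for n,a,b in [('knobtop',S(463,47),T(172,383)),('post',S(367,92),T(283,265)),('hook',S(532,143),T(465,405)),('mark',S(495,443),T(325,444)),('foot',S(365,430),T(346,333))]:
    print(n,*tri(a,b))
print('knob220 top',atz('top',*T(172,383),220),'side',atz('side',*S(463,47),220))
print('post181 top',atz('top',*T(283,265),181),'side',atz('side',*S(367,92),181))
print('tab z90');
t=np.array([atz('top',*T1(*p),90) for p in [(598,90),(705,83),(712,133),(605,143)]]);print(t,t.mean(0))
t=np.array([atz('top',*T1(*p),40) for p in [(548,162),(712,152),(724,280),(560,298)]]);print('rim',t,t.mean(0))
t=np.array([atz('top',*T1(*p),90) for p in [(188,362),(268,297),(300,332),(217,405)]]);print('othertab',t.mean(0))
E
python3 a.py
```

```text
knobtop [506.318  75.176 220.165] 2.511230421359719
post [568.996  36.208 177.024] 2.8733428927990685
hook [512.575 -48.622 125.312] 3.3085927151828947
mark [501.525  43.142   8.932] 1.297913465566489
foot [569.807  36.527  -2.091] 0.8484984713158044
knob220 top [505.117  74.835 220.   ] side [507.884  74.411 220.   ]
post181 top [569.54   35.803 181.   ] side [563.511  45.909 181.   ]
tab z90
[[ 539.04  -299.543   90.   ]
 [ 542.226 -335.258   90.   ]
 [ 525.341 -337.353   90.   ]
 [ 521.142 -301.744   90.   ]] [ 531.937 -318.475   90.   ]
rim [[ 520.986 -290.853   40.   ]
 [ 525.887 -348.447   40.   ]
 [ 480.783 -351.987   40.   ]
 [ 473.078 -294.836   40.   ]] [ 500.183 -321.531   40.   ]
othertab [ 449.501 -181.992   90.   ]
```

```bash
cat > plan.py <<'E'
# plan.py x y z yaw_deg [nrows] : suggests rows from the current pose
import sys; from h import *
from scipy.spatial.transform import Rotation as Ro
def plan(x,y,z,yaw,n=None):
    s=r.sense(); p=np.array(s['eef_pos']); R=Ro.from_euler('xyz',s['tcp_rot'])
    tgt=Ro.from_euler('xyz',[np.pi,0,np.radians(yaw)])
    rv=(R.inv()*tgt).as_rotvec(degrees=True); d=np.array([x,y,z])-p
    m=max(int(np.ceil(max(np.linalg.norm(d)/40,np.linalg.norm(rv)/7))),1); n=n or m
    print('t %.2f pos %s yaw %.2f F %s open %.3f | n=%d dist %.1f'%(s['clock'],p,np.degrees(s['tcp_rot'][2]),np.array(s['contact_force']),s['opening'],n,np.linalg.norm(d)))
    for k in range(min(n,15)):
        Rk=R*Ro.from_rotvec(rv*k/n,degrees=True)
        print(np.r_[Rk.inv().apply(d/n),rv/n].round(2),end=' ; ' if k%5<4 else '\n')
    print()
plan(*map(float,sys.argv[1:5]),*(map(int,sys.argv[5:6])))
E
python3 plan.py 506 75 290 148.6
```

```text
t 0.10 pos [ 270.985 -562.67   197.733] yaw 25.72 F [0.372 0.909 0.308] open 0.996 | n=18 dist 685.8
[ 27.14 -26.26  -5.09  -0.    -0.    -6.83] ; [ 30.06 -22.85  -5.1   -0.    -0.    -6.83] ; [ 32.57 -19.11  -5.1   -0.    -0.    -6.83] ; [ 34.61 -15.1   -5.1   -0.    -0.    -6.83] ; [ 36.16 -10.88  -5.11  -0.    -0.    -6.83]
[37.19 -6.51 -5.11 -0.   -0.   -6.83] ; [37.7  -2.04 -5.11 -0.   -0.   -6.83] ; [37.68  2.46 -5.11 -0.   -0.   -6.83] ; [37.12  6.92 -5.12 -0.   -0.   -6.83] ; [36.03 11.28 -5.12 -0.   -0.   -6.83]
[34.43 15.48 -5.12 -0.   -0.   -6.83] ; [32.35 19.47 -5.12 -0.   -0.   -6.83] ; [29.81 23.18 -5.12 -0.   -0.   -6.83] ; [26.84 26.55 -5.13 -0.   -0.   -6.83] ; [23.49 29.56 -5.13 -0.   -0.   -6.83]
```

Candidates for the cup: yellow cup A at top (308,235), 490 mm from the base, and yellow cup B at top (376,220), about 600 mm. I choose B, the farthest; the crop shows its tray on the −x side and its tab on the +x side. The empty hook is the bare tongue at top (256,211), and the knob is at top (186,206). First I go above the knob.

```bash
python3 -m jog '0 27 -26 -10 0 0 -6.8; 0 30 -23 -10 0 0 -6.8; 0 33 -19 -10 0 0 -6.8; 0 35 -15 -10 0 0 -6.8; 0 36 -11 -10 0 0 -6.8'; python3 -m jog '0 37 -6.5 -10 0 0 -6.8; 0 38 -2 -8 0 0 -6.8; 0 38 2.5 -5 0 0 -6.8; 0 37 7 -5 0 0 -6.8; 0 36 11 -5 0 0 -6.8'; python3 plan.py 506 75 290 148.6
```

```text
clock: 0.52
eef_pos: [334.0, -383.3, 244.0]
tcp_rot: [-3.134, -0.002, 1.056]
contact_force: [0.4, -0.4, -0.0]
opening: 0.999
clock: 0.93
eef_pos: [396.0, -195.7, 279.4]
tcp_rot: [-3.138, -0.006, 1.678]
contact_force: [1.4, 0.1, -0.2]
opening: 0.999
t 0.93 pos [ 396.042 -195.716  279.448] yaw 96.12 F [ 1.377  0.106 -0.22 ] open 0.999 | n=8 dist 292.4
[32.19 17.27 -1.18 -0.01 -0.06 -6.56] ; [30.01 20.83 -1.21 -0.01 -0.06 -6.56] ; [27.43 24.12 -1.24 -0.01 -0.06 -6.56] ; [24.49 27.1  -1.26 -0.01 -0.06 -6.56] ; [21.23 29.72 -1.28 -0.01 -0.06 -6.56]
[17.7  31.95 -1.29 -0.01 -0.06 -6.56] ; [13.93 33.76 -1.31 -0.01 -0.06 -6.56] ; [ 9.98 35.13 -1.31 -0.01 -0.06 -6.56] ;
```

```bash
python3 -m jog '0 32 17 -1 0 0 -6.6; 0 30 21 -1 0 0 -6.6; 0 27 24 -1 0 0 -6.6; 0 24 27 -1 0 0 -6.6; 0 21 30 -1 0 0 -6.6'; python3 -m jog '60 18 32 -1 0 0 -6.6; 60 14 34 -1 0 0 -6.6; 60 10 35 -1 0 0 -6.6; 60 0 0 0 0 0 0'; python3 plan.py 506 75 232 148.6
```

```text
clock: 1.35
eef_pos: [463.3, -17.3, 286.5]
tcp_rot: [3.14, -0.006, 2.283]
contact_force: [0.7, -0.9, 0.5]
opening: 1.001
clock: 1.68
eef_pos: [502.0, 97.4, 289.8]
tcp_rot: [3.136, -0.005, 2.658]
contact_force: [-0.8, 0.0, 0.1]
opening: 0.764
t 1.68 pos [502.045  97.388 289.757] yaw 152.30 F [-0.82   0.017  0.095] open 0.764 | n=2 dist 62.1
[-7.1  -9.15 28.79  0.15 -0.15  1.85] ; [-7.31 -8.84 28.84  0.15 -0.15  1.85] ;
```

```bash
python3 -m jog '60 -7 -9 25 0 0 1.8; 60 -7 -9 25 0 0 1.8; 60 0 0 0 0 0 0';python3 plan.py 506 75 232 148.6;  python3 - <<'E'
from h import *
im=[optics.grab_frame(n)[:,:,::-1] for n in('top','side')]
cv2.imwrite('pics/k1.png',np.hstack([cv2.resize(im[0][150:270,130:250],None,fx=3.3,fy=3.3),cv2.resize(im[1][130:250,190:310],None,fx=3.3,fy=3.3)]))
E
```

```text
clock: 1.93
eef_pos: [506.7, 78.7, 238.6]
tcp_rot: [3.135, -0.004, 2.601]
contact_force: [-1.7, -0.2, -0.5]
opening: 0.766
t 1.93 pos [506.668  78.743 238.581] yaw 149.02 F [-1.66  -0.152 -0.517] open 0.766 | n=1 dist 7.6
[-1.38 -3.6   6.55  0.37 -0.24  0.41] ;
```

View pics/k1.png

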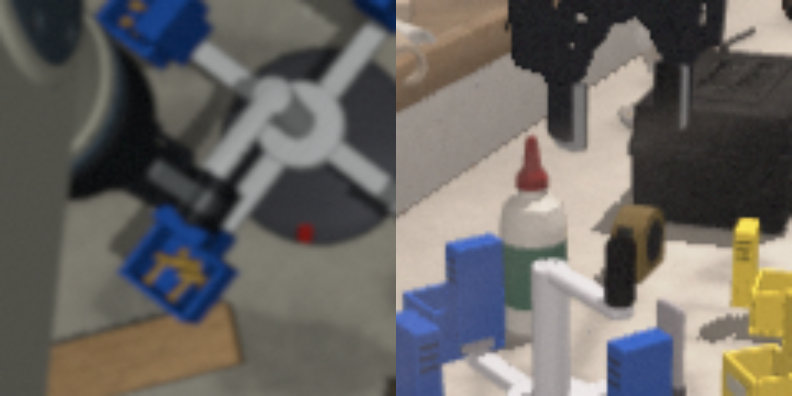

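The gripper straddles the knob (side fingers at crop x≈570/680, knob at ≈620). I descend and grip lightly.

```bash
python3 -m jog '60 -1 -3.6 16 0.4 -0.2 0.4; 60 0 0 16 0 0 0; 60 0 0 14 0 0 0;60 0 0 0 0 0 0' 20;python3 plan.py 506 75 192 148.6
```

```text
clock: 2.37
eef_pos: [510.9, 76.7, 201.8]
tcp_rot: [3.133, 0.008, 2.595]
contact_force: [0.4, 0.2, 0.1]
opening: 0.764
t 2.37 pos [510.927  76.73  201.753] yaw 148.67 F [0.412 0.22  0.109] open 0.764 | n=1 dist 11.1
[ 3.39 -4.12  9.69  0.49  0.48  0.08] ;
```

```bash
python3 -m jog '60 3.4 -2 8 0.4 0.4 0;60 0 0 0 0 0 0' 20;python3 plan.py 506 75 192 148.6; for i in 1 2 3; do python3 -m jog '60 0 0 0 0 0 0'; done
```

```text
clock: 2.53
eef_pos: [508.0, 77.0, 196.0]
tcp_rot: [3.139, 0.003, 2.595]
contact_force: [-0.9, -0.7, -0.1]
opening: 0.764
t 2.53 pos [507.953  77.018 195.96 ] yaw 148.68 F [-0.947 -0.749 -0.113] open 0.764 | n=1 dist 4.9
[ 0.63 -2.75  3.95  0.16  0.16  0.08] ; 
clock: 2.62
eef_pos: [508.6, 77.2, 197.1]
tcp_rot: [3.138, 0.004, 2.595]
contact_force: [0.2, -1.2, -0.2]
opening: 0.768
clock: 2.7
eef_pos: [508.9, 77.3, 197.9]
tcp_rot: [3.137, 0.004, 2.595]
contact_force: [0.8, -0.4, 0.2]
opening: 0.758
clock: 2.78
eef_pos: [509.3, 77.4, 198.7]
tcp_rot: [3.137, 0.005, 2.595]
contact_force: [0.1, 0.6, 0.6]
opening: 0.766
```

```bash
python3 -m jog '60 1 -3 7 0 0 0;120 0.3 0 1 0 0 0;255 0.3 0 0.8 0 0 0;255 0.3 0 0.8 0 0 0; 255 0.3 0 0.8 0 0 0' 20;python3 plan.py 506 75 192 148.6; for i in 1 2 3; do python3 -m jog '255 0.3 0 0.8 0 0 0'; done
```

```text
clock: 3.2
eef_pos: [506.3, 75.9, 188.5]
tcp_rot: [3.135, 0.007, 2.595]
contact_force: [0.2, -0.4, 0.3]
opening: 0.198
t 3.20 pos [506.317  75.88  188.549] yaw 148.69 F [ 0.242 -0.355  0.284] open 0.198 | n=1 dist 3.6
[-0.21 -0.89 -3.46  0.37  0.39  0.09] ; 
clock: 3.28
eef_pos: [506.0, 76.0, 187.6]
tcp_rot: [3.135, 0.007, 2.595]
contact_force: [0.3, 0.3, 0.3]
opening: 0.054
clock: 3.37
eef_pos: [506.0, 76.3, 187.1]
tcp_rot: [3.135, 0.007, 2.595]
contact_force: [-2.2, -0.7, 11.1]
opening: -0.003
clock: 3.45
eef_pos: [506.1, 76.4, 187.1]
tcp_rot: [3.135, 0.008, 2.595]
contact_force: [-3.4, -1.2, 13.0]
opening: -0.006
```

Run:
```python
from h import *
im=[optics.grab_frame(n)[:,:,::-1] for n in('top','side')]
cv2.imwrite('pics/k2.png',np.hstack([cv2.resize(im[0][150:270,130:250],None,fx=3.3,fy=3.3),cv2.resize(im[1][150:270,190:310],None,fx=3.3,fy=3.3)]))
print(r.sense())
```

```text
{'clock': 3.55, 'qpos': array([ 0.147,  0.183,  1.892,  0.   ,  1.056, -0.878]), 'qvel': array([-0.001,  0.001,  0.   , -0.   , -0.003,  0.   ]), 'joint_efforts': array([  0.296, -42.34 , -30.59 ,   0.151,  -0.801,   0.012]), 'eef_pos': array([506.131,  76.399, 187.104]), 'tcp_rot': array([3.135, 0.008, 2.595]), 'contact_force': array([-2.212, -0.5  ,  7.111]), 'wrist_torque': array([-0.183,  0.401,  0.006]), 'opening': 0.0021444888536814046}
```

View pics/k2.png

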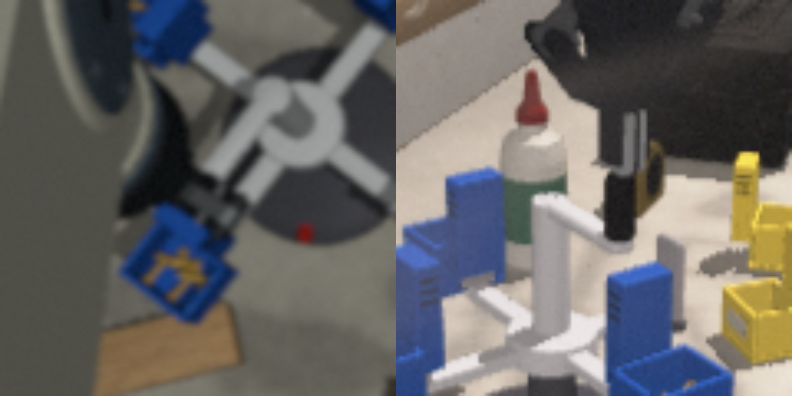

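Run:
```python
from h import *
for p in ([506,76,187],[506,76,220],[506,76,200]):
    for n,o in(('top',(130,150)),('side',(190,150))): 
        q=proj(n,p);print(p,n,q,(q-o)*3.3)
im=cv2.imread('pics/k2.png')
cv2.imwrite('pics/k2b.png',cv2.resize(im[120:300,130:300],None,fx=3.3,fy=3.3))
```

```text
[506, 76, 187] top [189.49  207.816] [196.318 190.794]
[506, 76, 187] side [257.984 216.504] [224.346 219.463]
[506, 76, 220] top [184.978 205.319] [181.427 182.554]
[506, 76, 220] side [258.145 200.442] [224.879 166.46 ]
[506, 76, 200] top [187.757 206.857] [190.599 187.629]
[506, 76, 200] side [258.047 210.233] [224.554 198.77 ]
```

View pics/k2b.png

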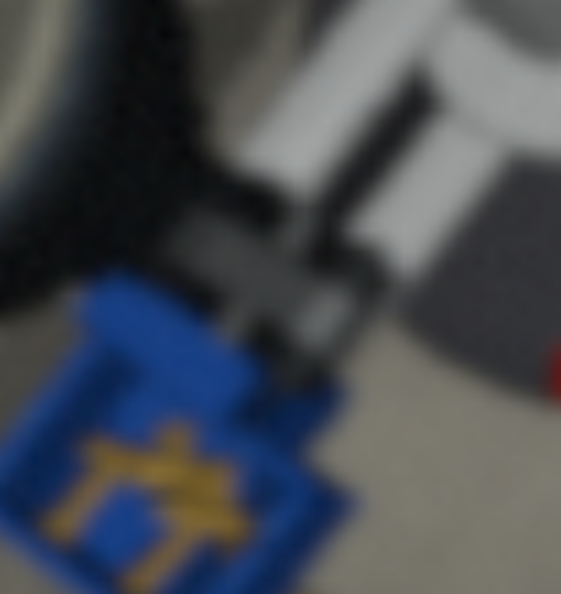

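Run:
```python
from h import *
for z in (170,187,200,220): print(z,atz('top',194,212,z), proj('side',atz('top',194,212,z)))
for n in('top','side'): print(proj(n,[271,-563,198]),proj(n,[271,-563,217]))
a=cv2.imread('pics/top0.png');b=cv2.imread('pics/side0.png')
cv2.imwrite('pics/st.png',np.hstack([cv2.resize(a[340:420,480:560],None,fx=4.8,fy=4.8),cv2.resize(b[70:150,365:445],None,fx=4.8,fy=4.8)]))
```

```text
170 [500.02   70.858 170.   ] [261.683 224.033]
187 [497.819  66.434 187.   ] [263.609 215.303]
200 [496.136  63.051 200.   ] [265.092 208.584]
220 [493.547  57.846 220.   ] [267.388 198.177]
[527.18  342.371] [533.218 344.345]
[399.127 149.009] [399.936 142.93 ]
```

View pics/st.png

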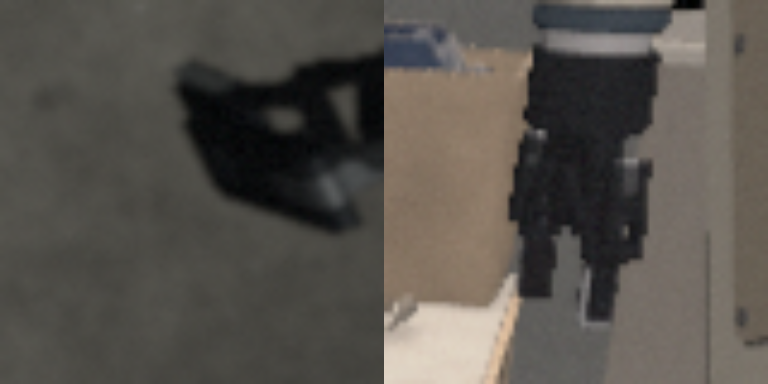

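Run:
```python
from h import *
print(tri((259.5,172),(198,215)), proj('side',[506.7,78.7,249]),proj('top',[506.7,78.7,249]))
im=optics.grab_frame('side')[:,:,::-1]
cv2.imwrite('pics/k3.png',cv2.resize(im[90:250,180:400],None,fx=3.6,fy=3.6,interpolation=cv2.INTER_CUBIC))
im=optics.grab_frame('top')[:,:,::-1]
cv2.imwrite('pics/k4.png',cv2.resize(im[140:290,80:280],None,fx=4,fy=4,interpolation=cv2.INTER_CUBIC))
```

```text
(array([498.227,  43.821, 264.542]), np.float64(32.418614122013054)) [257.455 186.312] [179.256 202.536]
```

View pics/k3.png

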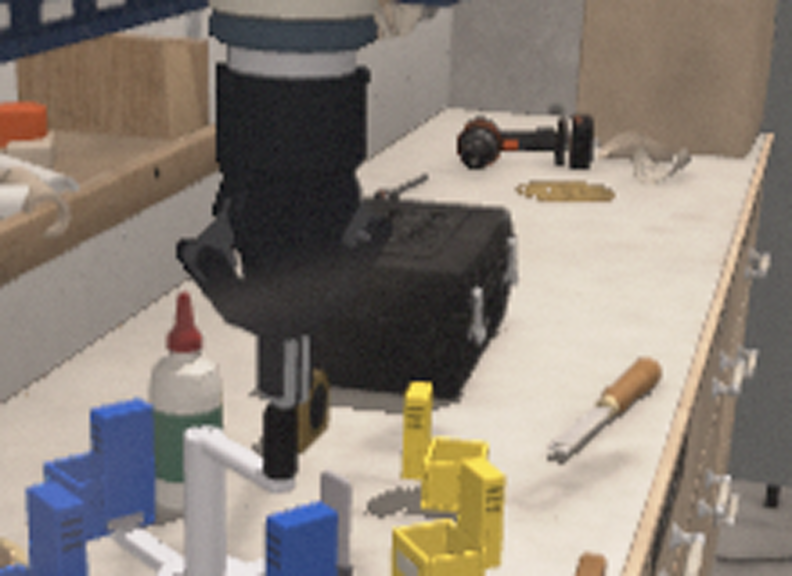

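View pics/k4.png

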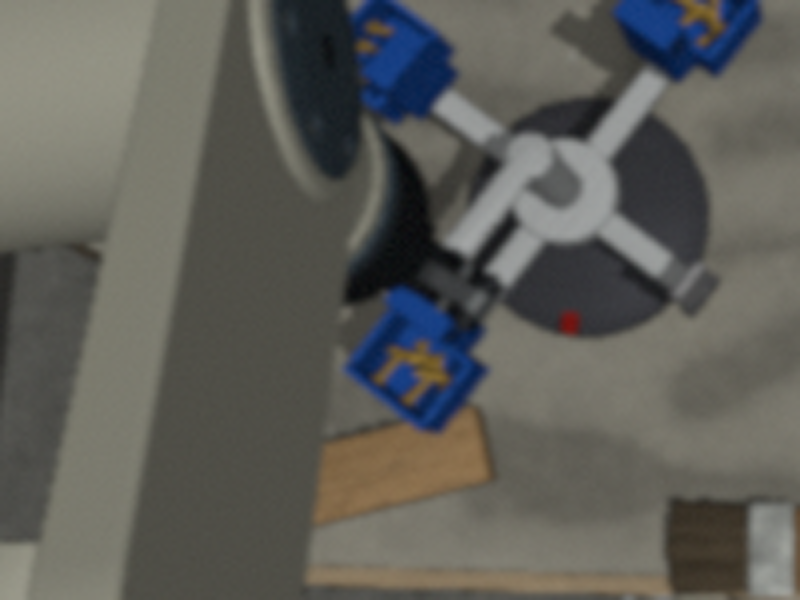

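The fingers shut on top of the knob: in the side view the finger ends at (258,202), where the knob top is. The reported TCP z is therefore about 33 mm lower than the true tips. I back off, open, and check this against the picture.

```bash
python3 -m jog '255 0 0 -15 0 0 0; 100 0 0 -15 0 0 0; 60 0 0 1 0 0 0; 60 0 0 0.8 0 0 0;60 0 0 0.8 0 0 0'; python3 plan.py 506 75 190 148.6; for i in 1 2 3 4; do python3 -m jog '60 0 0 0 0 0 0'; done
cat > snap.py <<'E'
import sys; from h import *
# snap.py cam name u0 u1 v0 v1
n,f=sys.argv[1:3];u0,u1,v0,v1=map(int,sys.argv[3:7]);s=min(790/(u1-u0),590/(v1-v0))
im=optics.grab_frame(n)[:,:,::-1]
cv2.imwrite(f'pics/{f}.png',cv2.resize(im[v0:v1,u0:u1],None,fx=s,fy=s,interpolation=cv2.INTER_CUBIC))
S=r.sense();print('scale %.3f'%s,S['clock'],S['eef_pos'],S['tcp_rot'],S['contact_force'],S['opening'])
E
python3 snap.py side k5 200 320 120 240
```

```text
clock: 4.07
eef_pos: [505.7, 76.5, 214.8]
tcp_rot: [3.135, 0.008, 2.595]
contact_force: [0.7, -0.5, 0.1]
opening: 0.562
t 4.07 pos [505.714  76.466 214.784] yaw 148.70 F [ 0.717 -0.452  0.129] open 0.562 | n=1 dist 24.8
[-0.81 -1.28 24.78  0.41  0.46  0.1 ] ; 
clock: 4.15
eef_pos: [505.3, 76.4, 214.0]
tcp_rot: [3.135, 0.007, 2.595]
contact_force: [-0.4, -0.6, -0.3]
opening: 0.711
clock: 4.23
eef_pos: [504.9, 76.3, 213.2]
tcp_rot: [3.136, 0.007, 2.595]
contact_force: [0.4, 0.3, -0.2]
opening: 0.761
clock: 4.32
eef_pos: [504.6, 76.3, 212.5]
tcp_rot: [3.136, 0.006, 2.595]
contact_force: [-0.1, 0.1, 0.1]
opening: 0.765
clock: 4.4
eef_pos: [504.3, 76.3, 212.0]
tcp_rot: [3.137, 0.005, 2.595]
contact_force: [-0.1, 0.3, -0.1]
opening: 0.76
scale 4.917 4.45 [504.213  76.265 211.949] [3.137 0.005 2.595] [ 0.026  0.517 -1.055] 0.7665562326458879
```

View pics/k5.png

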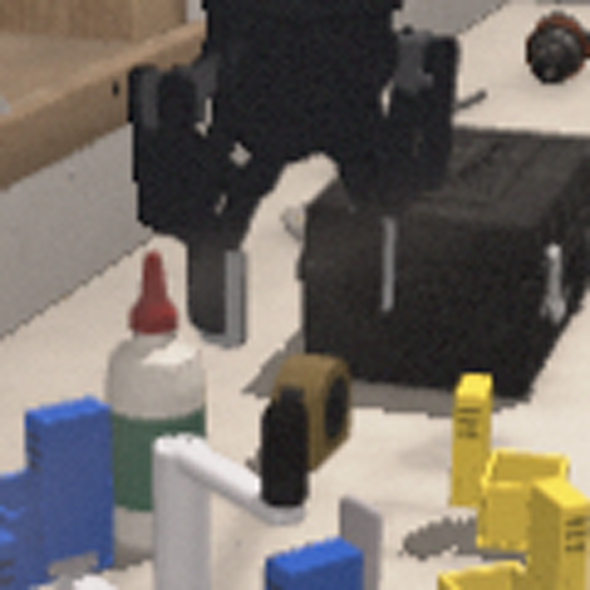

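Run:
```python
from h import *
k=4.917
L=np.array([200+232/k,120+343/k])-.4;Rr=np.array([200+389/k,120+311/k])-.4
j=np.array([.52,.854,0])
for h in(32.5,36):
    f=lambda p:np.r_[proj('side',p+j*h)-L,proj('side',p-j*h)-Rr]
    s=least_squares(f,[505,76,220]);print(s.x,s.fun)
```

```text
[459.374 185.805 289.007] [ 0.173  0.688 -0.183 -0.729]
[481.693 119.427 265.497] [ 0.173  0.688 -0.183 -0.729]
```

```bash
python3 -m jog '60 -1 0 13 0 0 0; 60 0 -1 13 0 0 0; 60 0 0 12 0 0 0;60 0 0 0 0 0 0' 20; python3 snap.py side k6 200 320 120 240;python3 plan.py 506 75 160 148.6
```

```text
clock: 4.78
eef_pos: [505.5, 75.0, 173.0]
tcp_rot: [3.136, 0.006, 2.595]
contact_force: [-0.8, 0.4, 0.4]
opening: 0.769
scale 4.917 4.8333 [505.964  75.095 174.044] [3.135 0.007 2.595] [-0.025  0.233  0.897] 0.7638424340948546
t 4.83 pos [505.964  75.095 174.044] yaw 148.71 F [-0.025  0.233  0.897] open 0.764 | n=1 dist 14.0
[ 0.02 -0.15 14.04  0.35  0.39  0.11] ;
```

View pics/k6.png

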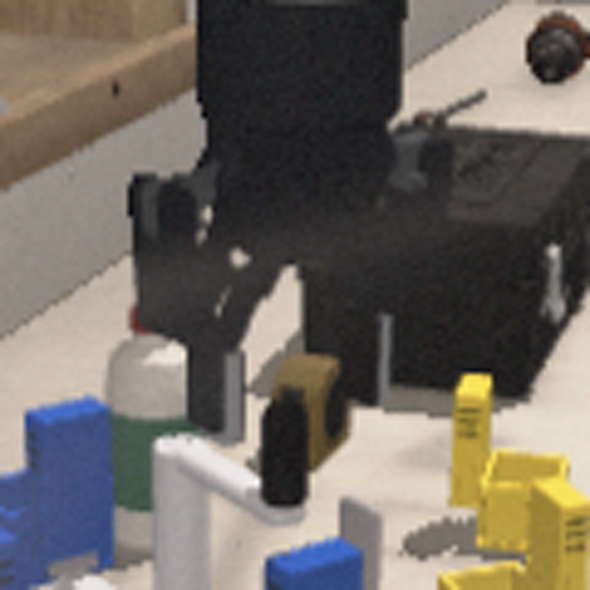

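Run:
```python
from h import *
j=np.array([.52,.854,0]);k=4.917
for z in (200,210,220):
  for h in(34,38,42):
    print(z,h,[((proj('side',np.array([506,75,z])+s*j*h)+.4-[200,120])*k).round(0) for s in(1,0,-1)])
```

```text
200 34 [array([219., 465.]), array([288., 445.]), array([354., 425.])]
200 38 [array([210., 468.]), array([288., 445.]), array([362., 423.])]
200 42 [array([202., 470.]), array([288., 445.]), array([369., 421.])]
210 34 [array([219., 441.]), array([288., 421.]), array([355., 402.])]
210 38 [array([210., 443.]), array([288., 421.]), array([362., 400.])]
210 42 [array([202., 445.]), array([288., 421.]), array([370., 398.])]
220 34 [array([219., 416.]), array([289., 397.]), array([355., 378.])]
220 38 [array([210., 418.]), array([289., 397.]), array([363., 376.])]
220 42 [array([202., 421.]), array([289., 397.]), array([370., 374.])]
```

```bash
python3 -m jog '60 0 0 14 0 0 0; 60 0 0 3 0 0 0;120 0 0 0.5 0 0 0;160 0 0 0 0 0 0' 20; python3 -m jog '180 0 0 0 0 0 0' ; python3 -m jog '200 0 0 0 0 0 0'; python3 -m jog '220 0 0 0 0 0 0' ; python3 -m jog '230 0 0 0 0 0 0'
```

```text
clock: 5.17
eef_pos: [507.6, 75.3, 158.6]
tcp_rot: [3.134, 0.009, 2.595]
contact_force: [0.1, -0.3, 0.4]
opening: 0.498
clock: 5.25
eef_pos: [508.0, 75.4, 159.4]
tcp_rot: [3.133, 0.009, 2.595]
contact_force: [0.8, -0.0, -0.7]
opening: 0.346
clock: 5.33
eef_pos: [508.7, 76.1, 160.2]
tcp_rot: [3.132, 0.01, 2.595]
contact_force: [0.4, -0.2, 0.3]
opening: 0.221
clock: 5.42
eef_pos: [508.7, 76.1, 160.4]
tcp_rot: [3.132, 0.01, 2.595]
contact_force: [1.5, -1.3, -8.8]
opening: 0.203
clock: 5.5
eef_pos: [508.6, 76.1, 160.4]
tcp_rot: [3.132, 0.01, 2.595]
contact_force: [1.9, 1.0, -7.1]
opening: 0.203
```

```bash
python3 -m jog '230 0 0 0.5 0 0 0; 230 0 2 0.2 0 0 1.5; 230 0 3.3 0 0 0 2.5; 230 0 3.3 0 0 0 2.5; 230 0 3.3 0 0 0 2.5'; python3 -m jog '230 0 3.3 0 0 0 2.5; 230 0 3.3 0 0 0 2.5; 230 0 3.3 0 0 0 2.5; 230 0 3.3 0 0 0 2.5; 230 0 3.3 0 0 0 2.5'
```

```text
clock: 5.92
eef_pos: [514.4, 83.8, 160.4]
tcp_rot: [3.134, 0.01, 2.435]
contact_force: [1.3, -0.2, -3.2]
opening: 0.201
clock: 6.33
eef_pos: [525.1, 93.8, 160.4]
tcp_rot: [3.137, 0.009, 2.208]
contact_force: [-0.4, -1.0, -3.1]
opening: 0.201
```

```bash
python3 -m jog '230 0.3 3.4 0 0 0 2.5; 230 0.3 3.4 0 0 0 2.5; 230 0.2 3.3 0 0 0 2.5; 230 0 3.3 0 0 0 2.5; 230 0 3.3 0 0 0 2.5'; python3 -m jog '230 0 3.3 0 0 0 2.5; 230 0 3.3 0 0 0 2.5; 230 0 3.3 0 0 0 2.5; 230 0 3 0 0 0 2.3; 230 0 2.6 0 0 0 2'
```

```text
clock: 6.75
eef_pos: [538.4, 101.8, 160.4]
tcp_rot: [3.139, 0.01, 1.982]
contact_force: [-0.7, -1.4, -2.1]
opening: 0.195
clock: 7.17
eef_pos: [552.4, 106.4, 160.4]
tcp_rot: [3.139, 0.011, 1.767]
contact_force: [-0.4, 0.4, -2.4]
opening: 0.2
```

```bash
python3 -m jog '230 0 2 0 0 0 1.5; 230 0 2 0 0 0 1.5; 230 0 2 0 0 0 1.5; 230 0 2 0 0 0 1.5; 230 0 2 0 0 0 1.5';  python3 -m jog '230 0 1.4 0 0 0 1; 230 0 1.4 0 0 0 1; 230 0 1.4 0 0 0 1'; python3 -m jog '230 0 1 0 0 0 0.7; 230 0 1 0 0 0 0.7'; python3 plan.py 577 111 160 84.3
```

```text
clock: 7.58
eef_pos: [561.9, 107.8, 160.4]
tcp_rot: [3.14, 0.011, 1.63]
contact_force: [-0.3, 0.3, -2.1]
opening: 0.199
clock: 7.83
eef_pos: [565.9, 108.0, 160.4]
tcp_rot: [3.141, 0.011, 1.575]
contact_force: [-0.9, 0.4, -1.8]
opening: 0.195
clock: 8.0
eef_pos: [567.8, 108.0, 160.4]
tcp_rot: [3.141, 0.011, 1.548]
contact_force: [-1.0, 0.8, -1.4]
opening: 0.201
t 8.00 pos [567.824 108.02  160.379] yaw 88.69 F [-1.049  0.783 -1.398] open 0.201 | n=1 dist 9.7
[3.19 9.11 0.35 0.07 0.62 4.39] ;
```

```bash
for i in 1 2 3 4 5; do python3 -m jog '230 0.3 1 0 0 0 0.6; 230 0.2 1 0 0 0 0.6' | egrep 'eef|contact' ; done
```

```text
eef_pos: [569.7, 107.9, 160.4]
contact_force: [-2.0, -1.2, -1.5]
eef_pos: [571.5, 107.8, 160.4]
contact_force: [-2.8, -1.6, -0.6]
eef_pos: [573.0, 107.7, 160.4]
contact_force: [-9.0, -1.0, 4.7]
eef_pos: [572.5, 107.5, 160.3]
contact_force: [-7.8, -0.9, 4.0]
eef_pos: [572.1, 107.2, 160.2]
contact_force: [-7.5, -2.3, 1.6]
```

```bash
python3 plan.py 577 111 160 84.3; python3 -m jog '200 0 -0.3 0 0 0 0;150 0 0 0 0 0 0;100 0 0 0 0 0 0;80 0 0 0 0 0 0';python3 -m jog '80 0 0 -20 0 0 0;80 0 0 -30 0 0 0;80 0 0 -30 0 0 0;80 0 0 0 0 0 0'; python3 snap.py top m1 130 290 110 250; python3 snap.py side ms1 150 330 180 310
```

```text
t 8.83 pos [572.119 107.221 160.235] yaw 82.08 F [-7.452 -2.275  1.582] open 0.203 | n=1 dist 6.2
[ 4.42  4.31  0.11 -0.64  0.97 -2.23] ; 
clock: 9.17
eef_pos: [573.8, 108.3, 161.2]
tcp_rot: [-3.134, 0.015, 1.43]
contact_force: [-0.0, -0.7, 0.8]
opening: 0.633
clock: 9.5
eef_pos: [574.7, 109.8, 242.7]
tcp_rot: [-3.133, 0.015, 1.43]
contact_force: [0.6, 0.5, 0.5]
opening: 0.685
scale 4.214 9.55 [573.715 109.56  240.333] [-3.131  0.015  1.43 ] [-0.356  0.473 -0.547] 0.6891848999118939
scale 4.389 9.6 [572.501 109.308 238.332] [-3.128  0.016  1.43 ] [-0.342  0.297  0.093] 0.6864792140823814
```

View pics/m1.png

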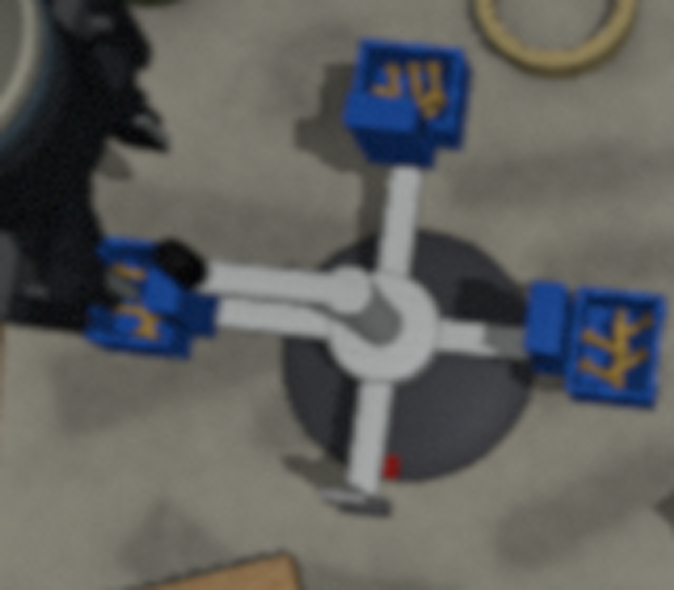

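View pics/ms1.png

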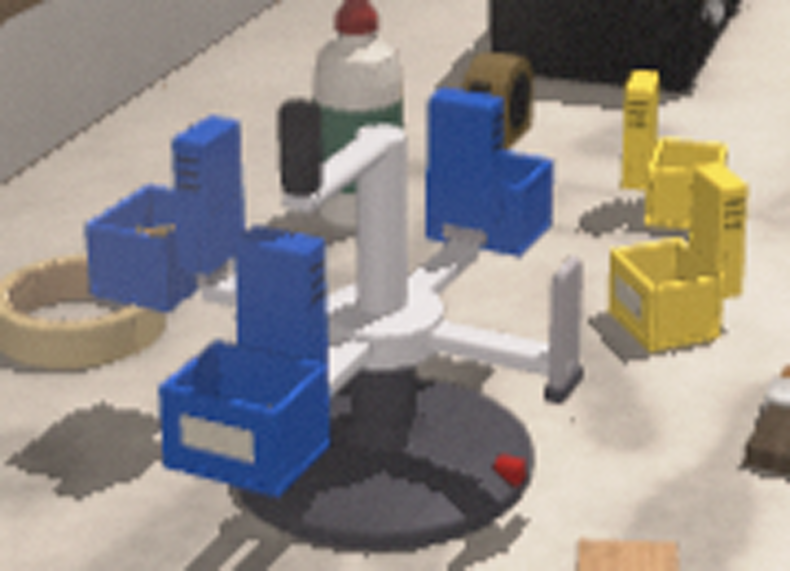

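```bash
cat > b.py <<'E'
from h import *
T=lambda x,y:(130+x/4.214-.4,110+y/4.214-.4)
S=lambda x,y:(150+x/4.389-.4,180+y/4.389-.4)
for n,a,b in [('knobtop',S(299,105),T(178,262)),('post',S(383,133),T(349,287)),('hook',S(568,262),T(357,499)),('mark',S(511,467),T(391,468)),('foot',S(383,460),T(407,355))]:
    p,e=tri(a,b); print(n,p,e, 'ang',np.degrees(np.arctan2(p[1]-36.3,p[0]-569.5)),np.hypot(p[1]-36.3,p[0]-569.5))
for z in (119,126,133): print(z,atz('top',*T(357,499),z),atz('side',*S(568,262),z))
# knob lines in robot frame
E
python3 b.py
```

```text
knobtop [573.544 108.097 215.483] 2.861827485825292 ang 86.77653520038646 71.91029684967577
post [568.433  35.108 177.163] 3.944630037710733 ang -131.8200878118564 1.5999691856737148
hook [473.118  36.853 126.153] 1.3775680699865769 ang 179.6710574144109 96.38345876453565
mark [499.652  41.142  13.353] 2.47187679581684 ang 176.03431946784923 70.01571923431766
foot [568.005  37.554   1.13 ] 1.7855521954337004 ang 140.0214508422181 1.9514451083226703
119 [473.09   38.165 119.   ] [477.998  22.455 119.   ]
126 [472.457  36.718 126.   ] [473.927  36.511 126.   ]
133 [471.825  35.272 133.   ] [469.855  50.566 133.   ]
```

```bash
python3 plan.py 530 -318 235 6
python3 - <<'E'
from h import *
a=cv2.imread('pics/top0.png');b=cv2.imread('pics/side0.png')
cv2.imwrite('pics/cc.png',np.hstack([cv2.resize(a[195:245,350:400],None,fx=7.8,fy=7.8,interpolation=cv2.INTER_CUBIC),cv2.resize(b[190:240,280:330],None,fx=7.8,fy=7.8,interpolation=cv2.INTER_CUBIC)]))
E
```

```text
t 9.60 pos [572.501 109.308 238.332] yaw 81.96 F [-0.342  0.297  0.093] open 0.686 | n=11 dist 429.4
[-38.99   1.62   0.92  -0.01   0.12   6.9 ] ; [-38.52   6.3    0.83  -0.01   0.12   6.9 ] ; [-37.48  10.88   0.76  -0.01   0.12   6.9 ] ; [-35.91  15.31   0.68  -0.01   0.12   6.9 ] ; [-33.81  19.51   0.61  -0.01   0.12   6.9 ]
[-31.22  23.44   0.54  -0.01   0.12   6.9 ] ; [-28.17  27.02   0.48  -0.01   0.12   6.9 ] ; [-24.72  30.21   0.43  -0.01   0.12   6.9 ] ; [-20.91  32.96   0.38  -0.01   0.12   6.9 ] ; [-16.8   35.24   0.35  -0.01   0.12   6.9 ]
[-12.44  37.     0.32  -0.01   0.12   6.9 ] ;
```

View pics/cc.png

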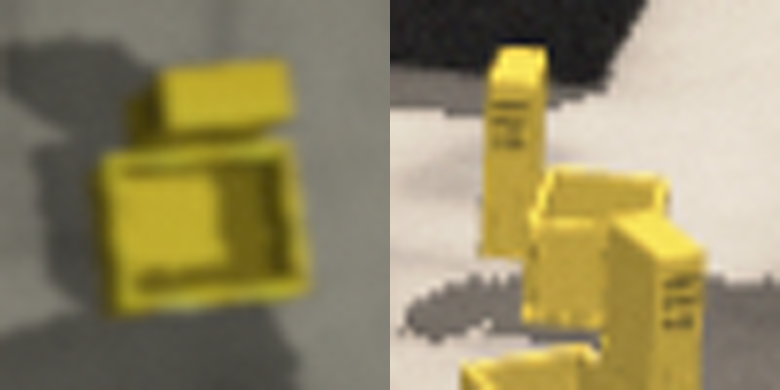

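```bash
python3 - <<'E'
from h import *
print(tri((296.3,197.7),(378.6,206.8)), atz('top',378.6,206.8,90),atz('side',296.3,197.7,90))
E
python3 -m jog '90 -38 2 0 0 0 6.9; 90 -38 6 0 0 0 6.9; 90 -37 11 0 0 0 6.9; 90 -36 15 0 0 0 6.9; 90 -34 20 0 0 0 6.9'; python3 -m jog '90 -31 23 0 0 0 6.9; 90 -28 27 0 0 0 6.9; 90 -24 30 0 0 0 6.9; 90 -19 30 0 0 0 6; 90 -12 25 0 0 0 4'; python3 plan.py 532 -318.5 150 6
```

```text
(array([ 530.7  , -318.641,   87.573]), np.float64(2.328009714591549)) [ 531.481 -317.943   90.   ] [ 527.879 -312.055   90.   ]
clock: 10.02
eef_pos: [551.5, -81.8, 235.2]
tcp_rot: [-3.134, 0.022, 0.818]
contact_force: [-0.2, -0.3, -0.7]
opening: 0.652
clock: 10.43
eef_pos: [525.3, -269.0, 230.5]
tcp_rot: [3.14, 0.028, 0.254]
contact_force: [0.6, 0.3, -0.2]
opening: 0.651
t 10.43 pos [ 525.324 -268.952  230.505] yaw 14.54 F [ 0.582  0.325 -0.155] open 0.651 | n=3 dist 94.8
[-1.23 16.51 26.9   0.07  0.54  2.85] ; [-0.66 16.59 26.88  0.07  0.54  2.85] ; [-0.09 16.64 26.85  0.07  0.54  2.85] ;
```

```bash
python3 -m jog '90 -1 15 26 0 0.5 2.8; 90 -1 15 26 0 0.5 2.8; 90 0 12 18 0 0.5 2.6; 90 0 2 2 0 0 0; 90 0 0 0 0 0 0';  python3 plan.py 531.5 -318.3 60 6; python3 snap.py side c1 260 340 160 240; python3 snap.py top c1t 330 430 170 250
```

```text
clock: 10.85
eef_pos: [526.9, -321.2, 150.6]
tcp_rot: [3.139, 0.004, 0.092]
contact_force: [-0.2, -0.0, -0.0]
opening: 0.651
t 10.85 pos [ 526.885 -321.216  150.634] yaw 5.28 F [-0.207 -0.029 -0.029] open 0.651 | n=3 dist 90.8
[ 1.75 -0.89 30.2   0.04  0.08 -0.24] ; [ 1.71 -0.86 30.21  0.04  0.08 -0.24] ; [ 1.67 -0.84 30.21  0.04  0.08 -0.24] ; 
scale 7.375 10.9 [ 526.732 -320.713  150.762] [3.14  0.005 0.093] [-0.534 -0.497 -0.706] 0.6429810422728609
scale 7.375 10.95 [ 527.508 -320.564  151.944] [3.139 0.003 0.093] [0.183 0.208 0.162] 0.6475283192408882
```

View pics/c1.png

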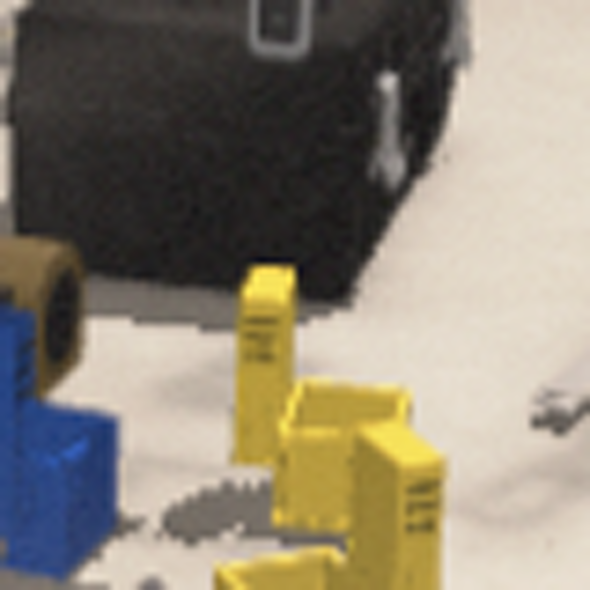

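View pics/c1t.png

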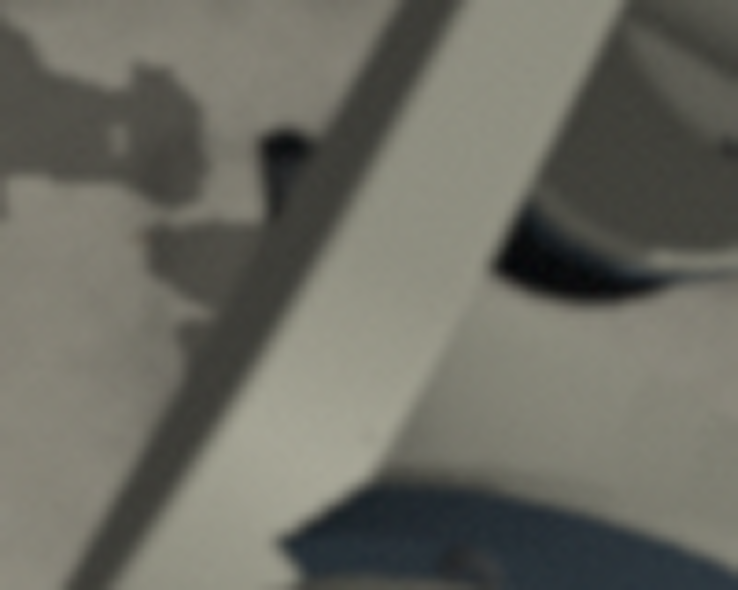

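```bash
python3 -m jog '90 2 -1 20 0 0 0; 90 1 -1 20 0 0 0; 90 0 0 15 0 0 0; 90 0 0 2 0 0 0; 90 0 0 0 0 0 0';  python3 plan.py 531.5 -318.3 60 6; python3 snap.py side c2 250 350 110 240
```

```text
clock: 11.37
eef_pos: [535.5, -315.8, 100.6]
tcp_rot: [3.133, -0.005, 0.104]
contact_force: [-0.5, -0.5, 0.7]
opening: 0.646
t 11.37 pos [ 535.543 -315.788  100.56 ] yaw 5.93 F [-0.52  -0.466  0.715] open 0.646 | n=2 dist 40.8
[-2.23  0.87 20.28  0.24 -0.13 -0.03] ; [-2.19  0.95 20.28  0.24 -0.13 -0.03] ; 
scale 4.538 11.4167 [ 535.641 -315.855  100.896] [ 3.133 -0.005  0.103] [ 0.017 -0.025 -0.73 ] 0.6459030441745358
```

View pics/c2.png

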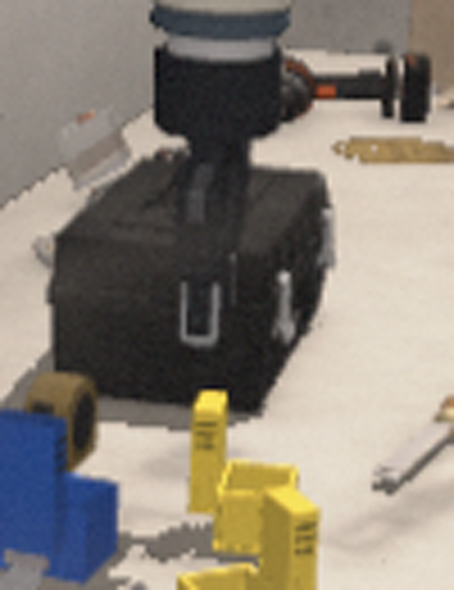

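Run:
```python
from h import *
for z in (100,110,120,134,143): print(z,(proj('side',[535.6+3,-315.8+35,z])-[250,110])*4.538,)
print((proj('side',[531.5,-318.5,90])-[250,110])*4.538)
```

```text
100 [180.572 396.847]
110 [181.177 381.313]
120 [181.786 365.682]
134 [182.645 343.633]
143 [183.201 329.355]
[207.137 393.951]
```

```bash
python3 -m jog '90 -2 1 15 0 0 0; 90 -2 1 15 0 0 0; 90 -2 0 10 0 0 0; 90 0 0 0 0 0 0';  python3 plan.py 533 -318.3 60 6;  python3 -m jog '90 0 0 0 0 0 0;90 0 0 0 0 0 0'; python3 plan.py 533 -318.3 25 6
```

```text
clock: 11.75
eef_pos: [534.6, -319.5, 66.8]
tcp_rot: [3.127, -0.013, 0.107]
contact_force: [-0.5, 0.0, -1.4]
opening: 0.646
t 11.75 pos [ 534.557 -319.47    66.751] yaw 6.14 F [-0.492  0.001 -1.358] open 0.646 | n=1 dist 7.0
[-1.51 -1.43  6.71  0.82 -0.74  0.14] ; 
clock: 11.92
eef_pos: [535.4, -319.6, 68.5]
tcp_rot: [3.126, -0.014, 0.108]
contact_force: [-0.6, 0.1, -0.8]
opening: 0.645
t 11.92 pos [ 535.384 -319.614   68.484] yaw 6.17 F [-0.649  0.103 -0.828] open 0.645 | n=2 dist 43.6
[-1.42 -1.11 21.71  0.43 -0.41  0.08] ; [-1.27 -0.94 21.73  0.43 -0.41  0.08] ;
```

```bash
python3 -m jog '90 -1.5 -1 14 0.5 -0.5 0; 90 -1.5 -1 14 0.5 -0.5 0; 90 -1 0 14 0.4 -0.3 0; 90 -0.5 0 2 0.2 0 0;90 -0.5 0 1 0.2 0 0';  python3 plan.py 533 -318.3 25 6; python3 snap.py side c3 250 350 130 240
```

```text
clock: 12.33
eef_pos: [531.8, -318.9, 21.2]
tcp_rot: [-3.125, 0.008, 0.108]
contact_force: [0.2, 0.9, -0.0]
opening: 0.645
t 12.33 pos [ 531.776 -318.873   21.208] yaw 6.19 F [ 0.22   0.861 -0.02 ] open 0.645 | n=1 dist 4.0
[ 1.25 -0.5  -3.79 -0.98  0.46  0.19] ; 
scale 5.364 12.3833 [ 531.208 -318.715   20.863] [-3.124  0.009  0.108] [-0.996 -0.169 -0.048] 0.6461256680086241
```

View pics/c3.png

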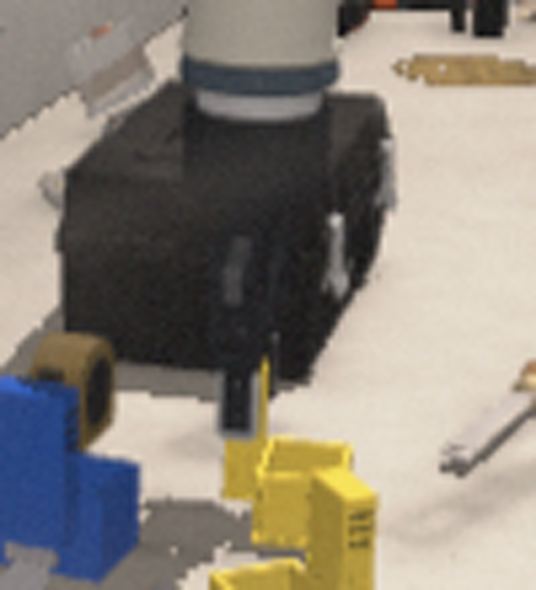

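```bash
python3 -m jog '90 0.5 0 -1 -0.9 0.4 0; 90 0 0 0 0 0 0;110 0 0 0 0 0 0; 130 0 0 0 0 0 0;150 0 0 0 0 0 0' 40;  python3 plan.py 533 -318.3 22 6; python3 -m jog '160 0 0 0 0 0 0;170 0 0 0 0 0 0';  python3 -m jog '180 0 0 0 0 0 0;180 0 0 0 0 0 0'; python3 plan.py 533 -318.3 22 6
```

```text
clock: 12.8
eef_pos: [531.8, -318.8, 22.3]
tcp_rot: [-3.141, 0.001, 0.107]
contact_force: [0.5, -0.3, -1.7]
opening: 0.421
t 12.80 pos [ 531.79  -318.781   22.291] yaw 6.16 F [ 0.486 -0.267 -1.688] open 0.421 | n=1 dist 1.3
[ 1.25 -0.35  0.29 -0.03  0.04  0.16] ; 
clock: 12.97
eef_pos: [532.0, -318.8, 22.8]
tcp_rot: [-3.142, 0.0, 0.108]
contact_force: [0.4, 0.2, -2.0]
opening: 0.415
clock: 13.13
eef_pos: [532.0, -318.8, 22.9]
tcp_rot: [3.142, 0.0, 0.108]
contact_force: [-0.3, 0.7, -1.1]
opening: 0.419
t 13.13 pos [ 531.986 -318.824   22.864] yaw 6.17 F [-0.318  0.698 -1.058] open 0.419 | n=1 dist 1.4
[ 1.06 -0.41  0.86  0.01  0.01  0.17] ;
```

```bash
python3 -m jog '180 0 0 -5 0 0 0;180 0 0 -15 0 0 0; 180 0 0 -25 0 0 0; 180 0 0 -30 0 0 0;180 0 0 -30 0 0 0' | egrep 'clock|eef|cont|open'; python3 -m jog '180 0 0 -25 0 0 0;180 0 0 -5 0 0 0'; python3 snap.py top h1 185 275 130 250; python3 snap.py side h2 195 315 190 290;python3 plan.py 473 37 160 -2
```

```text
clock: 13.55
eef_pos: [527.1, -316.0, 124.7]
contact_force: [0.3, -0.2, -1.1]
opening: 0.417
clock: 13.72
eef_pos: [529.5, -317.5, 161.6]
tcp_rot: [-3.137, 0.006, 0.108]
contact_force: [1.5, -1.0, -0.7]
opening: 0.416
scale 4.917 13.7667 [ 529.429 -317.471  160.967] [-3.137  0.006  0.108] [ 0.258  0.465 -1.072] 0.4163816685817995
scale 5.900 13.8167 [ 528.51  -316.895  158.631] [-3.135  0.008  0.108] [-0.291  0.244 -2.81 ] 0.41583308785550077
t 13.82 pos [ 528.51  -316.895  158.631] yaw 6.16 F [-0.291  0.244 -2.81 ] open 0.416 | n=9 dist 358.2
[ -1.91 -39.76   0.11  -0.04   0.06   0.91] ; [ -2.54 -39.72   0.08  -0.04   0.06   0.91] ; [ -3.17 -39.68   0.05  -0.04   0.06   0.91] ; [ -3.8  -39.62   0.03  -0.04   0.06   0.91] ; [ -4.42 -39.56  -0.    -0.04   0.06   0.91]
[ -5.05 -39.48  -0.03  -0.04   0.06   0.91] ; [ -5.67 -39.4   -0.06  -0.04   0.06   0.91] ; [ -6.3  -39.3   -0.09  -0.04   0.06   0.91] ; [ -6.92 -39.2   -0.12  -0.04   0.06   0.91] ;
```

View pics/h1.png

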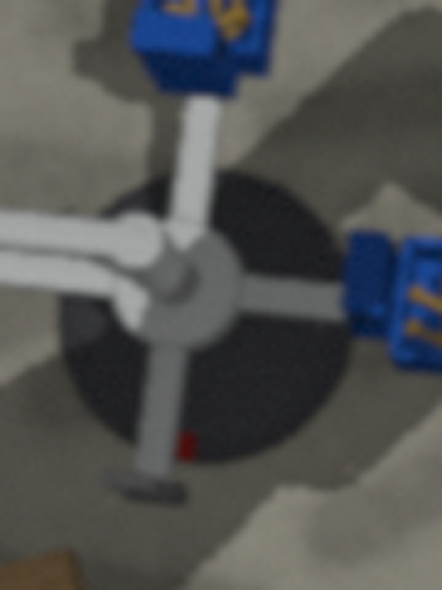

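View pics/h2.png

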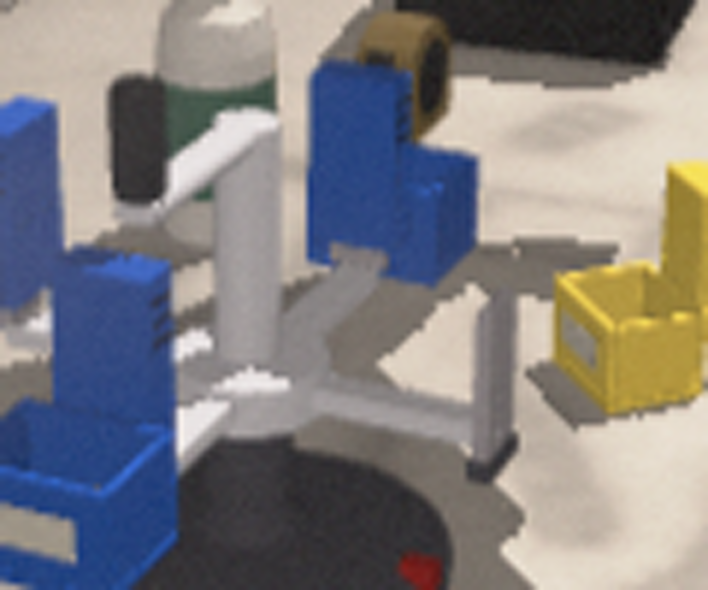

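Run:
```python
import cv2,numpy as np
a=cv2.imread('pics/m1.png')[455:540,280:430];b=cv2.imread('pics/ms1.png')[245:415,520:610]
cv2.imwrite('pics/hz.png',np.hstack([cv2.resize(a,(600,340),interpolation=cv2.INTER_CUBIC),cv2.resize(b,(180,340),interpolation=cv2.INTER_CUBIC)]))
```

```text
(no output)
```

View pics/hz.png

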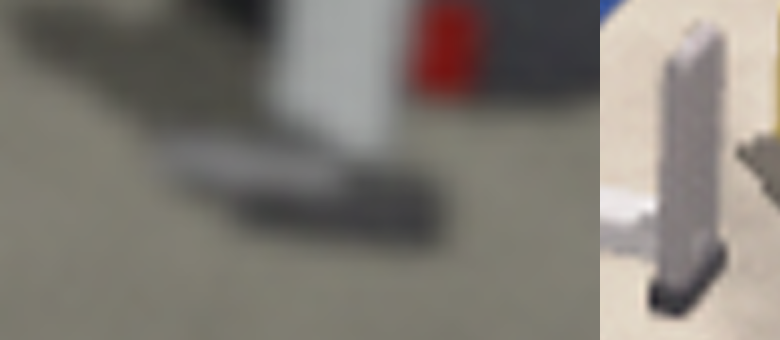

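Run:
```python
from h import *
T=lambda x,y:(130+x/4.214-.4,110+y/4.214-.4)
S=lambda x,y:(150+x/4.389-.4,180+y/4.389-.4)
print(tri(S(567.5,262),T(343.5,497)))
print('base top',atz('top',*T(363.8,510),83),'side',atz('side',*S(563.5,387),83))
# model fit: axis, hook angle, hook top height
K=[('knob',T(178,262),S(299,105)),('hook',T(343.5,497),S(567.5,262)),('post',None,None)]
def f(q):
    ax,ay,a,h=q; o=np.array([ax,ay,0]); d=lambda t:np.array([np.cos(t),np.sin(t),0])
    kn=o+75*d(a-np.pi/2)+[0,0,220]; hk=o+95*d(a)+[0,0,h]; po=o+[0,0,181]; m=o
    e=[proj('top',kn)-T(178,262),proj('side',kn)-S(299,103),proj('top',hk)-T(343.5,497),proj('side',hk)-S(567.5,262),
       (proj('top',po)-T(349,287)),(proj('side',po)-S(383,131)),proj('top',o+[0,0,8])-T(407,355)]
    return np.concatenate(e)
s=least_squares(f,[569,36,np.radians(176),126],loss='soft_l1');print(s.x,np.degrees(s.x[2]),'hook',s.x[:2]+95*np.array([np.cos(s.x[2]),np.sin(s.x[2])]));print(s.fun.reshape(-1,2))
```

```text
(array([472.68 ,  42.856, 129.13 ]), np.float64(0.6837711873500003))
base top [470.606  41.667  83.   ] side [462.806  76.067  83.   ]
[567.391  35.312   3.067 129.037] 175.69813989714058 hook [472.658  42.438]
[[-1.987 -1.006]
 [ 0.488 -1.178]
 [ 0.235  0.178]
 [-0.097 -0.071]
 [-0.257  1.03 ]
 [-0.51  -1.441]
 [ 0.503  0.12 ]]
```

```bash
python3 plan.py 470 -120 162 -4.3;  python3 -m jog '180 -11 -37 -0.5 0 0 1.7; 180 -12 -37 -0.5 0 0 1.7; 180 -13 -37 -0.5 0 0 1.7; 180 -10 -36 -0.5 0 0 1.7; 180 -5 -36 -0.5 0 0 1.7';  python3 plan.py 473 42.5 160 -4.3
```

```text
t 13.82 pos [ 528.51  -316.895  158.631] yaw 6.16 F [-0.291  0.244 -2.81 ] open 0.416 | n=6 dist 205.4
[ -6.18 -33.68  -0.3   -0.05   0.09   1.74] ; [ -7.2  -33.47  -0.34  -0.05   0.09   1.74] ; [ -8.21 -33.24  -0.38  -0.05   0.09   1.74] ; [ -9.22 -32.97  -0.43  -0.05   0.09   1.74] ; [-10.22 -32.68  -0.47  -0.05   0.09   1.74]
[-11.21 -32.35  -0.52  -0.05   0.09   1.74] ; 
clock: 14.23
eef_pos: [463.3, -136.2, 153.7]
tcp_rot: [-3.136, 0.017, -0.054]
contact_force: [0.7, 0.7, -1.8]
opening: 0.414
t 14.23 pos [ 463.347 -136.193  153.69 ] yaw -3.07 F [ 0.686  0.655 -1.802] open 0.414 | n=5 dist 179.1
[ -0.01 -35.8   -1.08  -0.06   0.2    0.24] ; [ -0.16 -35.8   -1.11  -0.06   0.2    0.24] ; [ -0.31 -35.79  -1.15  -0.06   0.2    0.24] ; [ -0.46 -35.79  -1.19  -0.06   0.2    0.24] ; [ -0.61 -35.79  -1.22  -0.06   0.2    0.24]
```

```bash
python3 -m jog '180 0 -34 -3 0 0.2 0.2; 180 0 -34 -3 0 0.2 0.2; 180 0 -34 -3 0 0.2 0.2; 180 0 -26 -1 0 0.2 0.2; 180 0 -14 -1 0 0.2 0.2';  python3 plan.py 473 42.5 160 -4.3
```

```text
clock: 14.65
eef_pos: [461.9, 15.6, 156.7]
tcp_rot: [-3.135, 0.015, -0.075]
contact_force: [0.4, -0.6, -1.7]
opening: 0.419
t 14.65 pos [461.886  15.596 156.744] yaw -4.27 F [ 0.414 -0.639 -1.688] open 0.419 | n=1 dist 29.3
[  9.03 -27.68  -3.21  -0.38   0.87   0.02] ;
```

```bash
python3 -m jog '180 4 -12 -2 -0.2 0.5 0; 180 4 -9 -2 0 0.3 0; 180 1 -3 0 0 0.2 0; 180 0 0 0 0 0 0; 180 0 0 0 0 0 0';  python3 plan.py 473 42.5 160 -4.3; python3 snap.py top d1 180 300 150 250;python3 snap.py side d2 200 320 160 280;python3 plan.py 473 42.5 160 -4.3
```

```text
clock: 15.07
eef_pos: [468.1, 42.9, 154.4]
tcp_rot: [-3.14, 0.008, -0.07]
contact_force: [-0.2, 0.2, -1.6]
opening: 0.418
t 15.07 pos [468.123  42.876 154.416] yaw -3.99 F [-0.198  0.234 -1.594] open 0.418 | n=1 dist 7.4
[ 4.85  0.03 -5.62 -0.11  0.45  0.31] ; 
scale 5.900 15.1167 [467.983  42.683 154.363] [-3.14   0.008 -0.07 ] [ 0.943 -0.067 -2.236] 0.4137693510289245
scale 4.917 15.1667 [468.14   42.529 154.622] [-3.14   0.008 -0.071] [-0.874  0.558 -1.429] 0.41496954762027155
t 15.17 pos [468.14   42.529 154.622] yaw -4.04 F [-0.874  0.558 -1.429] open 0.415 | n=1 dist 7.2
[ 4.81 -0.32 -5.41 -0.11  0.44  0.26] ;
```

View pics/d1.png

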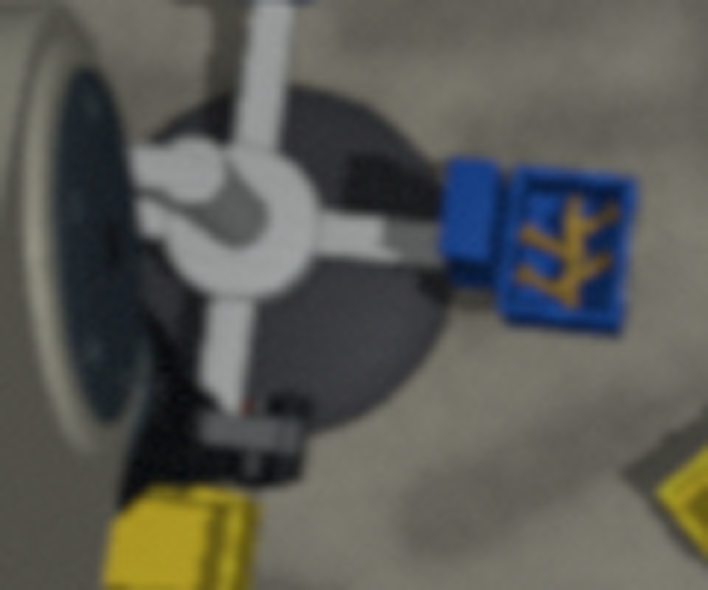

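View pics/d2.png

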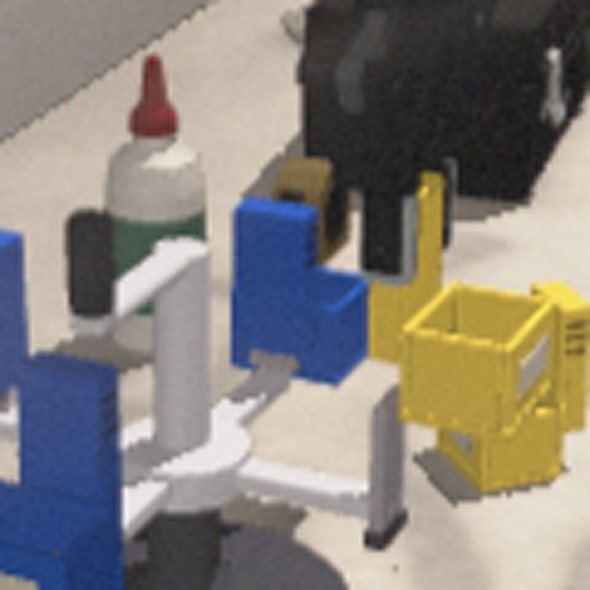

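```bash
python3 -m jog '180 3 0 -1 -0.1 0.4 0.2; 180 1 0 0 0 0 0; 180 0 0 0 0 0 0; 180 0 0 0 0 0 0';  python3 snap.py top e1 180 250 210 270;python3 snap.py side e2 265 325 190 270;python3 plan.py 473 42.5 160 -4.3
```

```text
clock: 15.5
eef_pos: [472.6, 40.0, 155.6]
tcp_rot: [3.141, 0.0, -0.078]
contact_force: [0.4, -1.4, -0.9]
opening: 0.411
scale 9.833 15.55 [472.574  40.03  155.608] [ 3.141  0.    -0.077] [ 0.059  0.282 -2.231] 0.4183974126771906
scale 7.375 15.6 [472.523  40.141 155.586] [ 3.141  0.    -0.077] [-0.681 -0.037 -2.059] 0.4174265254350228
t 15.60 pos [472.523  40.141 155.586] yaw -4.43 F [-0.681 -0.037 -2.059] open 0.417 | n=1 dist 5.0
[ 0.29 -2.39 -4.41  0.02  0.01 -0.13] ;
```

View pics/e1.png

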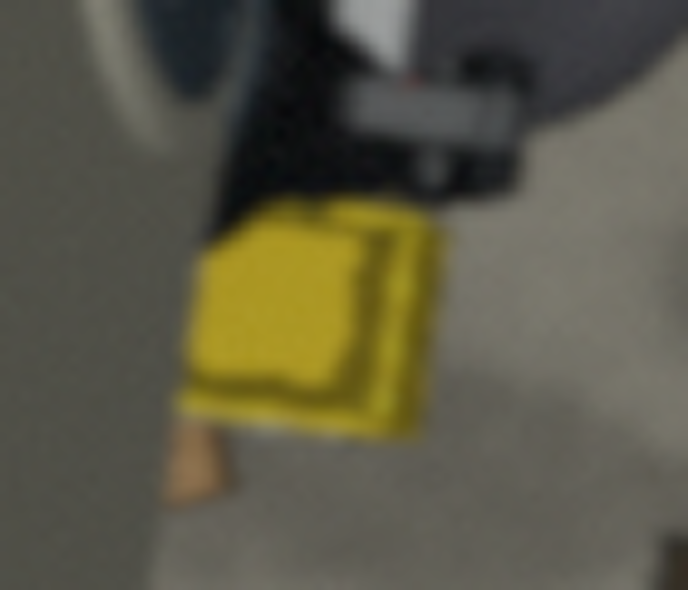

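View pics/e2.png

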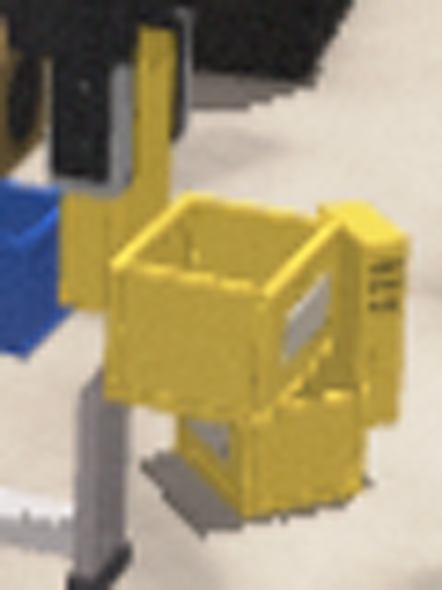

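```bash
cat > cf.py <<'E'
from h import *
s=9.833;T=lambda x,y:np.array([180+x/s-.4,210+y/s-.4])
k=7.375;S=lambda x,y:np.array([265+x/k-.45,190+y/k-.45])
obs=[('side',(8,28,40),S(112,265)),('side',(-38,28,40),S(268,298)),('side',(-38,-28,40),S(337,222)),('side',(8,-28,40),S(183,195)),('side',(8,28,0),S(106,402)),('side',(-38,28,0),S(260,420)),('side',(26,18,20),S(60,305)),
 ('top',(-38,-28,40),T(400,433)),('top',(8,-28,40),T(425,210))]
def f(q,zf):
    x,y,z,c=q; z=zf if zf is not None else z
    R=np.array([[np.cos(c),-np.sin(c),0],[np.sin(c),np.cos(c),0],[0,0,1]])
    return np.concatenate([(proj(n,R@np.array(m)+[x,y,z])-o) for n,m,o in obs])
for zf in(None,132.7):
    q=least_squares(f,[455,42,130,-.07],args=(zf,),loss='soft_l1');x,y,z,c=q.x
    print(q.x,np.degrees(c),'pocket',x+17*np.cos(c),y+17*np.sin(c));print(q.fun.reshape(-1,2).T)
E
python3 cf.py
python3 - <<'E'
from h import *
k=7.375;S=lambda x,y:np.array([265+x/k-.45,190+y/k-.45])
for p in((472.7,42.6,129),(472.7,42.6,85)): print((proj('side',p)+.45-[265,190])*k)
for dy in(-12,12):
  for dx in (-3,3): print(dx,dy,(proj('side',[472.7+dx+dy*.075,42.6+dy,126])+.45-[265,190])*k,(proj('side',[472.7+dx+dy*.075,42.6+dy,85])+.45-[265,190])*k)
E
```

```text
[456.494  37.83  129.775  -0.079] -4.5468387440271885 pocket 473.44050913415396 36.48245751890804
[[-0.821  0.526  0.09  -0.456 -0.561  0.648 -0.624 -0.053  0.417]
 [-0.039 -0.379 -0.473 -0.538 -0.048  1.917  0.357  0.646  0.381]]
[456.032  39.494 126.413  -0.065] -3.7081165362416013 pocket 472.9961673611172 38.3950282181854
[[-0.626  0.917  0.093 -0.615 -0.37   1.03  -0.575 -0.871 -0.715]
 [-1.008 -1.485 -1.611 -1.551 -0.936  0.884 -0.53   0.634  0.256]]
[104.799 366.681]
[100.527 508.973]
-3 -12 [130.523 360.982] [126.15  492.253]
3 -12 [109.85  357.757] [105.833 488.849]
-3 12 [ 99.016 395.834] [ 95.085 529.612]
3 12 [ 77.904 392.467] [ 74.344 526.059]
```

```bash
python3 -m jog '180 -0.3 -2.5 3 0 0 0; 180 0 -1 3 0 0 0; 180 0 0 3 0 0 0; 180 0 0 0 0 0 0'|egrep 'eef|rot|cont'; python3 -m jog '180 0 0 0 0 0 0; 180 0 0 0 0 0 0'|egrep 'eef|rot|cont'; python3 plan.py 472 44 142 -4.3
```

```text
eef_pos: [472.5, 44.0, 145.8]
tcp_rot: [3.141, -0.0, -0.077]
contact_force: [0.0, -0.1, -1.8]
eef_pos: [472.1, 44.1, 145.3]
tcp_rot: [3.141, 0.001, -0.077]
contact_force: [-0.3, -0.6, -2.3]
t 16.10 pos [472.127  44.138 145.345] yaw -4.42 F [-0.296 -0.605 -2.259] open 0.418 | n=1 dist 3.4
[-0.11  0.15  3.35  0.02  0.04 -0.12] ;
```

```bash
for i in 1; do python3 -m jog '180 0 0 2.5 0 0 0; 180 0 0 2.5 0 0 0;180 0 0 2.5 0 0 0'|egrep 'eef|rot|cont';  python3 -m jog '180 0 0 1.5 0 0 0; 180 0 0 1 0 0 0'|egrep 'eef|rot|cont'; done; python3 -m jog '180 0 0 1 0 0 0'|egrep 'eef|rot|cont'
```

```text
eef_pos: [472.6, 44.2, 137.8]
tcp_rot: [3.141, -0.0, -0.077]
contact_force: [0.6, 0.4, -1.8]
eef_pos: [472.4, 44.2, 134.6]
tcp_rot: [3.141, 0.0, -0.077]
contact_force: [-0.1, 0.1, -0.8]
eef_pos: [472.3, 44.1, 133.4]
tcp_rot: [3.141, 0.0, -0.077]
contact_force: [0.6, 0.4, -1.0]
```

```bash
python3 -m jog '180 0 0 1 0 0 0'|egrep 'eef|cont';python3 -m jog '180 0 0 1 0 0 0'|egrep 'eef|cont';python3 -m jog '180 0 0 1 0 0 0'|egrep 'eef|cont'
```

```text
eef_pos: [472.3, 44.1, 132.3]
contact_force: [0.2, 0.5, 0.1]
eef_pos: [472.4, 44.2, 131.3]
contact_force: [-0.9, 1.8, 0.9]
eef_pos: [472.7, 44.4, 130.4]
contact_force: [-0.5, 2.5, 2.1]
```

```bash
python3 -m jog '180 0 0 1 0 0 0'|egrep 'eef|cont';python3 -m jog '180 0 0 1 0 0 0'|egrep 'eef|cont'
```

```text
eef_pos: [473.0, 44.8, 129.6]
contact_force: [0.8, 1.4, 1.0]
eef_pos: [473.1, 45.0, 128.5]
contact_force: [-0.5, 2.8, -1.5]
```

```bash
python3 -m jog '180 0 -0.4 1 0 0 0'|egrep 'eef|rot|cont';python3 -m jog '180 0 -0.3 1 0 0 0'|egrep 'eef|cont';python3 -m jog '180 0 0 1 0 0 0'|egrep 'eef|cont'
```

```text
eef_pos: [473.1, 45.4, 127.4]
tcp_rot: [-3.14, -0.001, -0.078]
contact_force: [0.3, -0.3, -1.2]
eef_pos: [473.0, 45.6, 126.2]
contact_force: [-0.0, -0.4, -1.6]
eef_pos: [472.9, 45.4, 125.0]
contact_force: [0.2, 0.4, -2.1]
```

```bash
python3 -m jog '180 0 0 1.5 0 0 0;180 0 0 1.5 0 0 0'|egrep 'eef|cont';python3 -m jog '180 0 0 1.5 0 0 0;180 0 0 1.5 0 0 0'|egrep 'eef|rot|cont';python3 -m jog '180 0 0 1.5 0 0 0'|egrep 'eef|cont'
```

```text
eef_pos: [472.8, 45.3, 121.7]
contact_force: [-0.4, 0.6, -1.0]
eef_pos: [472.9, 45.4, 118.3]
tcp_rot: [-3.141, -0.001, -0.077]
contact_force: [0.1, 1.4, -0.8]
eef_pos: [473.0, 45.4, 116.7]
contact_force: [0.4, 0.6, -1.0]
```

```bash
python3 -m jog '180 0 0 1.5 0 0 0;180 0 0 1.5 0 0 0'|egrep 'eef|cont';python3 -m jog '180 0 0 1.5 0 0 0'|egrep 'eef|rot|cont';python3 -m jog '180 0 0 1 0 0 0'|egrep 'eef|cont';python3 -m jog '180 0 0 1 0 0 0'|egrep 'eef|cont'
```

```text
eef_pos: [473.0, 45.4, 113.3]
contact_force: [-0.4, 1.4, -0.9]
eef_pos: [473.0, 45.4, 111.6]
tcp_rot: [-3.141, -0.001, -0.077]
contact_force: [0.6, 1.4, -1.4]
eef_pos: [472.9, 45.4, 110.4]
contact_force: [0.2, 1.1, -0.7]
eef_pos: [473.0, 45.4, 109.3]
contact_force: [0.1, 0.5, -1.6]
```

```bash
for i in 1 2 3; do python3 -m jog '180 0 0 1 0 0 0'|egrep 'eef|cont'; done
```

```text
eef_pos: [472.9, 45.4, 108.2]
contact_force: [0.7, 0.8, -0.6]
eef_pos: [472.9, 45.4, 107.1]
contact_force: [-0.3, 0.8, -1.2]
eef_pos: [473.0, 45.4, 106.0]
contact_force: [0.5, 1.3, -0.4]
```

```bash
for i in 1 2; do python3 -m jog '180 0 0 1 0 0 0'|egrep 'eef|cont'; done
```

```text
eef_pos: [473.1, 45.4, 104.9]
contact_force: [-0.3, 1.2, 1.0]
eef_pos: [473.1, 45.4, 104.0]
contact_force: [-1.9, 0.1, 4.6]
```

```bash
python3 -m jog '180 0 0 0.7 0 0 0'|egrep 'eef|cont';  python3 -m jog '180 0 0 0.4 0 0 0'|egrep 'eef|cont'
```

```text
eef_pos: [473.2, 45.4, 103.5]
contact_force: [-3.1, 0.2, 6.6]
eef_pos: [473.3, 45.4, 103.4]
contact_force: [-2.9, 0.8, 6.0]
```

```bash
python3 -m jog '180 0 0 0.8 0 0 0'|egrep 'eef|cont';  python3 -m jog '180 0 0 0.8 0 0 0'|egrep 'eef|cont'
```

```text
eef_pos: [473.3, 45.4, 103.0]
contact_force: [-2.0, 1.3, 7.5]
eef_pos: [473.3, 45.4, 102.7]
contact_force: [-4.3, -0.1, 9.2]
```

```bash
for i in 1 2; do python3 -m jog '180 0 0 0.6 0 0 0;180 0 0 0.6 0 0 0'|egrep 'eef|cont'; done
```

```text
eef_pos: [473.3, 45.4, 102.6]
contact_force: [-3.6, 0.3, 9.3]
eef_pos: [473.3, 45.4, 102.6]
contact_force: [-2.6, 0.6, 9.8]
```

```bash
for i in 1 2; do python3 -m jog '180 0 0 0.6 0 0 0;180 0 0 0.6 0 0 0'|egrep 'eef|clock|rot|cont'; done
```

```text
clock: 19.35
eef_pos: [473.3, 45.4, 102.7]
tcp_rot: [-3.141, -0.001, -0.077]
contact_force: [-4.6, 1.1, 8.5]
clock: 19.52
eef_pos: [473.3, 45.4, 102.7]
tcp_rot: [-3.141, -0.002, -0.077]
contact_force: [-2.9, 1.0, 10.1]
```

```bash
python3 -m jog '180 0 0 -0.8 0 0 0;180 0 0 -0.6 0 0 0;180 0 0 0 0 0 0'|egrep 'eef|clock|cont';python3 -m jog '180 0 0 -0.4 0 0 0;180 0 0 0 0 0 0'|egrep 'eef|clock|cont'
```

```text
clock: 19.77
eef_pos: [473.1, 45.4, 105.0]
contact_force: [-0.8, 0.4, 1.0]
clock: 19.93
eef_pos: [473.1, 45.4, 105.3]
contact_force: [-1.0, 0.5, 0.2]
```

```bash
python3 -m jog '165 0 0 0 0 0 0;150 0 0 0 0 0 0;135 0 0 0 0 0 0;120 0 0 0 0 0 0;100 0 0 0 0 0 0';python3 -m jog '80 0 0 0 0 0 0;80 0 0 0 0 0 0;80 0 0 0 0 0 0'; python3 snap.py side f1 200 320 150 270
```

```text
clock: 20.35
eef_pos: [473.3, 45.2, 104.8]
tcp_rot: [-3.141, -0.002, -0.077]
contact_force: [-0.1, -0.2, -0.6]
opening: 0.61
clock: 20.6
eef_pos: [473.4, 45.0, 104.8]
tcp_rot: [-3.142, -0.002, -0.077]
contact_force: [0.1, -0.4, -0.4]
opening: 0.683
scale 4.917 20.65 [473.427  45.037 104.805] [-3.141 -0.002 -0.077] [ 0.671 -0.436 -0.223] 0.6877440304126425
```

View pics/f1.png

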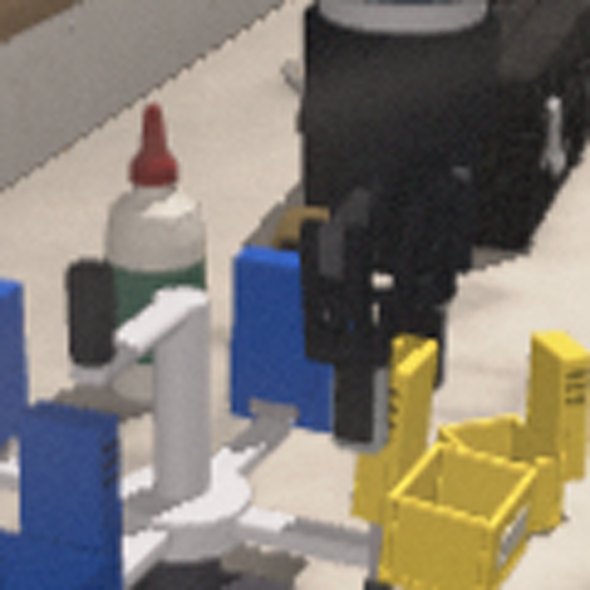

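The cup hangs on the hook with its rim at crop (400–535, 445–530), and the fingers are clear of the tab. I retreat straight up.

```bash
python3 -m jog '80 0 0 -8 0 0 0;80 0 0 -15 0 0 0;80 0 0 -25 0 0 0;80 0 0 -30 0 0 0;80 0 0 -30 0 0 0'|egrep 'eef|cont';python3 -m jog '80 -20 20 -20 0 0 0;80 -30 30 0 0 0 0;80 -30 30 0 0 0 0;80 -25 35 0 0 0 0;80 0 35 0 0 0 0'|egrep 'eef|cont';python3 -m jog '80 0 38 0 0 0 0;80 0 38 0 0 0 0;80 0 38 0 0 0 0;80 0 20 0 0 0 0;80 0 0 0 0 0 0'|egrep 'eef|cont'; python3 snap.py top g1 120 400 110 290;python3 snap.py side g2 160 340 170 310
```

```text
eef_pos: [468.3, 44.5, 212.3]
contact_force: [0.7, 0.1, -0.5]
eef_pos: [355.5, -94.5, 244.2]
contact_force: [0.7, 0.2, -0.1]
eef_pos: [342.8, -238.9, 249.7]
contact_force: [-0.3, 0.8, -1.0]
scale 2.821 21.95 [ 342.807 -237.644  249.583] [ 3.137 -0.014 -0.07 ] [-0.064  0.214  0.509] 0.6876358859651996
scale 4.214 22.0 [ 342.808 -236.156  249.263] [ 3.138 -0.013 -0.069] [-0.225  0.263  1.542] 0.6882632108070325
```

View pics/g1.png

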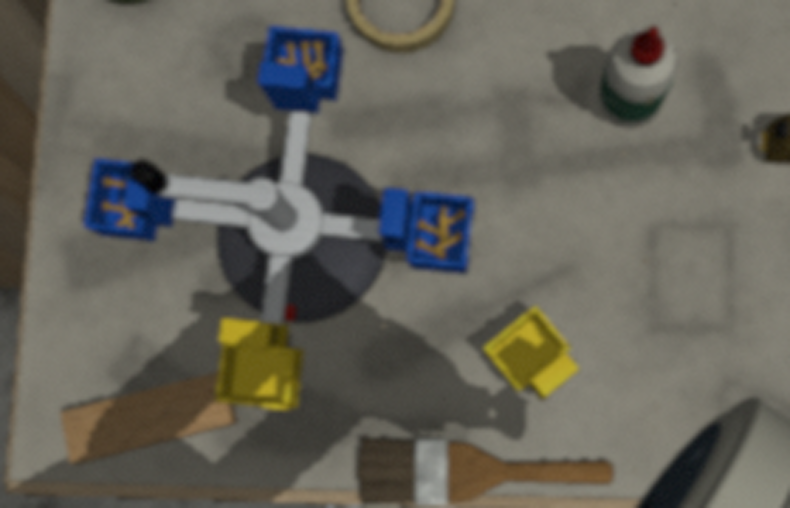

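View pics/g2.png

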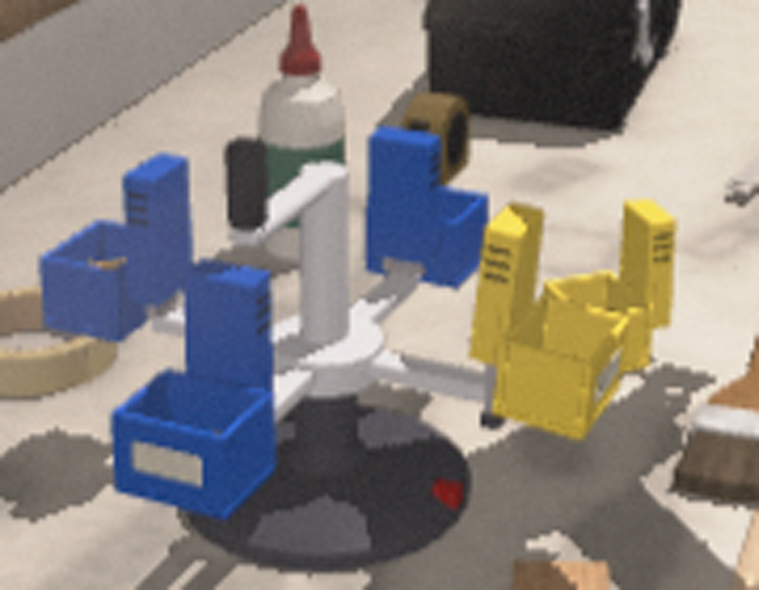

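```bash
python3 -m jog '80 0 0 0 0 0 0;80 0 0 0 0 0 0;80 0 0 0 0 0 0' | head -1; python3 -c "
from rig import ticket; print(ticket.sign_off())"
```

```text
clock: 22.25
the job is handed in; nothing more can be done
None
```

The rack is turned clockwise to its stop, the farther yellow cup hangs on the empty hook, and I handed the job in at 22.3 s.

- **Rack:** I turned it by the crank until the force at the knob rose to about 9 N and it stopped advancing, then let go. The images put the hook at about 175.7° and the red mark at about 176°. In the last picture the knob is still where I left it.
- **Cup:** The pocket slid onto the hook with under 3 N of sideways force. The cup touched home 28 mm below the hook's top, with the mouth about 17 mm above the hook's foot, which is inside the expected 6 to 20 mm. I pressed at about 10 N (the hook sprang about 2.6 mm) for roughly 0.7 s, eased off and opened the gripper.
- **Last pictures:** The cup hangs upright and the robot is clear of everything. The other yellow cup, the offcut, brush, bottle and tape measure look to be where they started.

**What disagreed:**
- **Height reading:** The reported tool height was about 33 mm lower than the true fingertips. On the first try the fingers shut on top of the knob and pressed it with about 13 N, so I corrected for the offset from then on.
- **Hook position:** My camera estimates of its sideways position differed by several millimetres. Feel settled it about 3 mm from the image fit.

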